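Load the large engraving blank into the leaning slot and hasp it in

TASK

Take the larger of the two metal plates from the grey stand, slide it gently down the leaning slot of the metal holder until it is fully home, then swing the hinged hasp bar over the plate's top edge down into its fork and let go. Leave the smaller plate in the stand and the V-block and cutter tube where they are.

Things in the scene. Friction and masses are not known exactly. Their poses are not given: they have to be found in the camera images.
- large_plate: Bare aluminium plate, 8 mm thick (its x) x 90 mm wide (its y) x 100 mm tall (its z), 0.13 to 0.27 kg, with 1 mm rounded edges. Origin: centre of its lower 8 x 90 edge. At the start it stands upright on that edge in one of the two grooves of the stand (either one); its two faces are alike. The top 84 mm stand free above the stand.
- small_plate: Bare aluminium plate, 8 mm thick (x) x 64 mm wide (y) x 76 mm tall (z), origin at the centre of its lower edge; stands upright in the other groove of the stand. Leave it there.
- stand: Fixed grey plastic stand, 60 (x) x 236 (y) x 24 mm (z), origin at the centre of its underside. Two grooves in a row along its y, centred 58 mm to either side of the origin, each 12 mm across (x), 96 mm long (y) and 16 mm deep: their floors are 8 mm above the desk.
- holder: Fixed aluminium holder on a steel base of 130 x 140 x 10 mm, origin under the base's centre. In the slot's frame, a hinge post stands at y = -54 to -68 mm, up to z = 120 mm, and a fork post at y = 54 to 66 mm, up to z = 122 mm; both are 24 mm across in x. The gap between the posts is 108 mm.
- slot: The holder's leaning slot. Origin: centre of its floor, 35 mm above the desk. z runs up along the slot, leaning 30 degrees from vertical to the holder's front (towards the stand's side); y is level, towards the fork post (the robot's side); x is across. 10 (x) x 93 (y) x 53 mm deep. Fully home, the large plate's origin is at this origin, same edge down, z along this z, 47 mm standing out.
- slot_mouth (a point): Point on the slot's centre line at the top of its flared lips, which guide a plate in: z = 58 mm in the slot's frame.
- hasp (a joint): Angle (rad) of the hasp bar, hinged about the slot's x direction. 0 (end stop): closed, the bar lies along the slot's +y, 5 mm above a seated plate's top edge, through the fork. It grows as the bar swings up; pi/2: along the slot's +z; at the start 1.7 to 2.0, leaning away from the slot; end stop 2.35. Friction holds it; about 1 N at the tip moves it. A plate not home blocks it.
- hasp_pivot (a point): The hasp's hinge axis, at (0, -61, 111) mm in the slot's frame.
- hasp_tip (a point): Point on the hasp bar's centre line, 150 mm from the hinge axis and 12 mm from its free end. The bar is straight plain steel, 10 mm thick along the slot's x, 12 mm deep, and reaches 162 mm from the axis. When closed its last 35 mm stick out past the fork, free to be held.
- v_block: Steel V-block 40 x 40 x 30 mm on the desk beyond the stand, origin at the centre of its underside. A bystander.
- cutter_tube: Small white tube with an orange cap, 13 x 70 x 13 mm, lying on the desk beyond the stand, origin under its centre. A bystander.
Not all that is in view belongs to the job. Leave any blue or red look-alike of the large_plate alone.

How it is judged (in metres and radians):
On the way:
1. the large plate is fully home in the leaning slot while the hasp is still open (z of large_plate in the frame of slot between -0.003 and 0.003 m and x of large_plate in the frame of slot between -0.003 and 0.003 m and y of large_plate in the frame of slot between -0.004 and 0.004 m and angle between the z axis of large_plate and the z axis of slot, either way round below 0.07 rad and value of joint hasp above 0.3 rad), for 0.2 s.
At the end, for the whole second after the job is handed in: The large plate rests fully home in the slot (within 3 mm of its floor and across, 4 mm along, 0.07 rad), at rest; the hasp lies in its fork (below 0.06 rad); the small plate still stands in its groove (20 mm, 0.35 rad); V-block and cutter tube are within 30 mm of their start (z of large_plate in the frame of slot between -0.003 and 0.003 m and x of large_plate in the frame of slot between -0.003 and 0.003 m and y of large_plate in the frame of slot between -0.004 and 0.004 m and angle between the z axis of large_plate and the z axis of slot, either way round below 0.07 rad and value of joint hasp below 0.06 rad and linear speed of large_plate below 0.02 m/s and distance of small_plate from where it was at the start of the episode below 0.02 m and angle between small_plate's own z axis and vertical below 0.35 rad and distance of each of v_block, cutter_tube from where it was at the start of the episode below 0.03 m); the robot touches nothing.
It fails at once if the plate is dropped down the slot (faster than 0.4 m/s inside it) instead of being slid in (z of large_plate in the frame of slot between -0.01 and 0.055 m and x of large_plate in the frame of slot between -0.006 and 0.006 m and y of large_plate in the frame of slot between -0.01 and 0.01 m and linear speed of large_plate above 0.4 m/s).
It fails at once if the small plate is taken out of its groove or knocked over (distance of small_plate from where it was at the start of the episode above 0.02 m or angle between small_plate's own z axis and vertical above 0.35 rad).
It fails at once if the V-block or the cutter tube is shoved away (distance of any of v_block, cutter_tube from where it was at the start of the episode above 0.03 m).
It also fails if it takes over 64 s, if anything falls off the work surface, if the arm or the gripper's body presses on something with over 40 N, if the wrist force passes 120 N, or if a joint passes its speed limit or range.

ROBOT

A 6-joint arm with a two-finger parallel gripper is mounted at the origin on a cart in front of the work surface, level with it; the furniture and walls round the work are solid. World frame = base frame: x ahead of the robot, y to its left, z up, the work surface at z = 0. Lengths are in mm, angles in degrees, forces in N, time in s.
With the tool pointing down it reaches from about 400 to 925 mm from the base axis. Payload 12.5 kg.
Tool frame: the origin (TCP) lies on the mounting face of the last link; the fingertips stand 190 mm ahead of it and the grasp point (between the pads) lies arm.grip_depth ahead of it (arm.grip_depth is the distance from the TCP to the grasp point, in mm); z points along the fingers, y is the line along which they close (so a half turn about z gives the same grasp; the last joint's range is limited). The gripper opens to 95 mm and grips with 3 to 60 N. Pads are 20 mm wide; open, the fingers measure 119 mm over their backs; the gripper's body (75 mm by 180 mm) begins 59 mm behind the grasp point.
Start: joints at [64.08, 28.126, 89.318, -0, 62.55, -6.05], TCP at [212.408, 587.799, 404.761] pointing down, gripper open.
Joint ranges: [-177.58, 177.58], [-47.91, 125.51], [2.72, 160], [-65.01, 245.01], [3.68, 167.84], [-153.87, 153.87]. Speed limits (degrees/s): [127.2, 127.2, 159.86, 180, 180, 180].

INTERFACE

Orientations are given as a 3x3 rotation matrix whose columns are the frame's x, y, z axes.
In Python, from workcell import arm gives the robot as it stands. The module is installed in compiled form; this text tells all that it offers.
- The arm moves only by the tool servo_tool, never from a script. Its argument "rows" is a list of rows, each an object with "slide": the shift along the world's x, y, z as a fraction of full scale, a list of three; "roll": the turn about the world's z as a fraction of full scale; "hand": the closure in counts, from 0 (fully open) to 255 (shut). In form: [{"slide": [tx, ty, tz], "roll": roll, "hand": hand}, ...]. A call has exactly 8 rows; each row is the pose to reach, as a shift and turn from the pose commanded when the call began; what a row does not reach only later rows make up. Full scale, the value 1, is 400 mm for a shift and 1.5 rad for a turn. A row lasts 1/8 s, in which the tool goes at most 62.5 mm and 10.7 degrees, less where a joint would pass 70% of its speed; a pose out of reach is approached as far as the arm can. A call with a number of a shift or a turn outside -1 to 1 is refused whole. A call with a gripper value outside its range is refused whole. The fingers move at their own pace and stop on an object; "grip_force" is the grip in N (left out, the last holds). Time passes only in rows, so rows that repeat a pose let the fingers close, or fill a call up. It gives the time, the measured TCP pose, the force, the opening and the grip force at its end, in the units of the state.
- arm.get_obs(): the state, without advancing time (a new reading comes with each control period).
- arm.camera(name): name is "side" or "top"; returns a dict with "pixels" (480x640x3 uint8, red, green, blue), "mtx" (3x3 intrinsics, pixels), "rvec" (rotation vector, rad) and "tvec" (3), from world to camera coordinates, as OpenCV has them. Camera axes: x right, y down, z forward; pixel columns grow to the right and rows downward; lengths in mm; the calibration is good to about 2 mm. A picture is of the moment at which its call begins. There is no depth.
- arm.finish_job(): hands the job in; it is judged then, once.
The state is a dict: "clock": time; "q": joint angles; "joint_vel": joint speeds; "effort": joint torques, N m; "position": TCP position; "orientation": TCP orientation; "contact_force": force on the tool from outside, world axes, zero at the start; "ft_torque": the same for the moment, N m; "gripper_width": opening from 0.0 (shut) to 1.0 (fully open); "finger_force": force on a finger pad.
Only numpy, scipy, OpenCV 4.12 (cv2) and the standard library are available. Lean on these libraries where they do the work, as an engineer would, in place of code of your own. Each camera call takes 0.05 s, during which the arm holds its last target. There are 200 camera calls.

## Working session

There is one attempt and no reset: what is moved stays moved. The work goes in short steps, Python scripts to look and compute and a tool call to move; the robot and the scene stay as the last step left them, time stands still between calls to the robot, and variables do not carry over. Pictures are saved under pics/ and viewed, at most 10 in all, crops included, and the job is handed in when it is done.

Besides the shell and the picture viewer there is one more tool, called after "Call:" by a JSON object that holds its "api" and its "payload". servo_tool: Moves the arm, as the interface text tells. Shift numbers are shares of 400 mm and turn numbers shares of 1.5 rad, none past 1 either way. Its arguments: {"type":"object","properties":{"rows":{"type":"array"},"grip_force":{"type":"number"}},"required":["rows"]}

```bash
mkdir -p pics; cat > h.py <<'E'
import numpy as np, cv2, pickle
from workcell import arm
def snap(n,tag):
    c=arm.camera(n); cv2.imwrite(f'pics/{tag}.png',c['pixels'][:,:,::-1]); pickle.dump(c,open(f'pics/{tag}.pkl','wb')); return c
def load(tag): return pickle.load(open(f'pics/{tag}.pkl','rb'))
def P(c): return c['mtx']@np.c_[cv2.Rodrigues(np.array(c['rvec'],float))[0],np.array(c['tvec'],float).reshape(3)]
def proj(c,X):
    X=np.atleast_2d(X); p=np.c_[X,np.ones(len(X))]@P(c).T; return p[:,:2]/p[:,2:]
def tri(cs,ps):
    A=[]
    for c,p in zip(cs,ps):
        M=P(c); A+=[p[0]*M[2]-M[0],p[1]*M[2]-M[1]]
    A=np.array(A); return np.linalg.lstsq(A[:,:3],-A[:,3],rcond=None)[0]
def atz(c,p,z):
    M=P(c); A=np.array([p[0]*M[2]-M[0],p[1]*M[2]-M[1]]); b=-A[:,3]-A[:,2]*z
    return np.r_[np.linalg.solve(A[:,:2],b),z]
E
python3 - <<'E'
from h import *
for n in('side','top'):
    c=snap(n,n+'0'); R=cv2.Rodrigues(np.array(c['rvec'],float))[0]; print(n,-R.T@np.array(c['tvec']).reshape(3),R[2],c['mtx'][0,0])
o=arm.get_obs(); print(arm.grip_depth); print(o)
E
```

```text
side [  460.04901898 -1038.0952451    532.25210543] [ 0.08025627  0.92992678 -0.35888036] 546.1699611254403
top [ 483.26265852   50.86560892 1244.88347956] [ 0.05707942  0.00479886 -0.99835811] 473.57805166071125
171.3
{'clock': 0.1, 'q': array([ 6.40787106e+01,  2.81574001e+01,  8.93480741e+01,  1.87242867e-03,
        6.25497447e+01, -6.05194178e+00]), 'joint_vel': array([-0.07712487, -0.05989077, -0.10283656, -0.02340202,  0.05888492,
       -0.09750603]), 'effort': array([ 2.28451849e-03, -6.13627052e+01, -2.58606827e+01,  6.94058253e-02,
        4.71005717e-02, -5.81433346e-05]), 'position': array([212.39362138, 587.75350465, 404.24715516]), 'orientation': array([[-9.40464936e-01,  3.39890429e-01, -4.47373298e-04],
       [ 3.39890699e-01,  9.40464557e-01, -8.54115977e-04],
       [ 1.30432884e-04, -9.55324150e-04, -9.99999535e-01]]), 'contact_force': array([-0.20481071, -0.78353343,  0.83374069]), 'ft_torque': array([-0.02322385,  0.02893511, -0.00214784]), 'finger_force': 0.0, 'gripper_width': 1.0040441021512105}
```

View pics/side0.png

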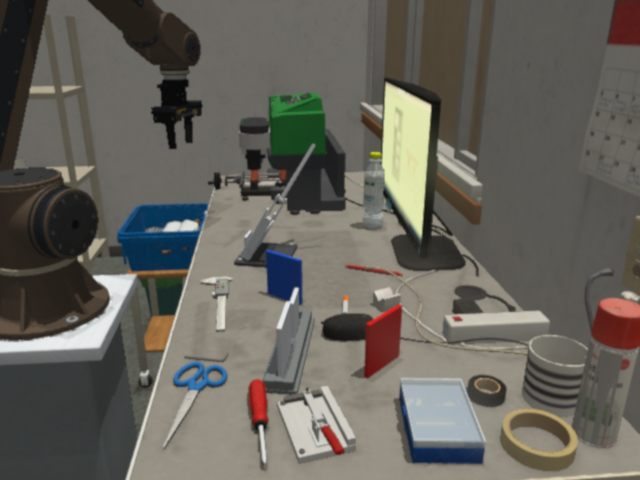

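View pics/top0.png

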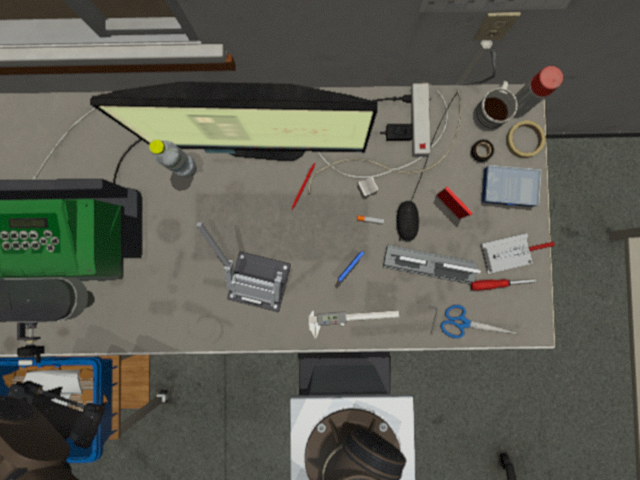

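Side view: the two plates sit in the grey stand near (290,330), the holder is at (265,240) and its hasp points up to (313,147). Top view: stand at (432,262), holder at (258,282), hasp tip at about (200,224). Candidates for large_plate (side pixels): the grey plates at (290,320) and (283,345), the blue look-alike (284,276) and the red one (383,340). I'll check the two grey ones in a crop.

```bash
python3 - <<'E'
from h import *
s=load('side0')['pixels'][:,:,::-1];t=load('top0')['pixels'][:,:,::-1]
def crop(I,x,y,w,h,k): return cv2.resize(I[y:y+h,x:x+w],None,fx=k,fy=k,interpolation=cv2.INTER_CUBIC)
a=crop(s,250,280,80,120,5) #400x600
b=crop(t,375,235,120,55,3.333);b=cv2.resize(b,(400,183)); 
c=crop(t,190,212,110,108,3.7);c=cv2.resize(c,(400,393))
r=np.vstack([b,c]); r=np.vstack([r,np.zeros((600-len(r),400,3),np.uint8)])
cv2.imwrite('pics/crop1.png',np.hstack([a,r]))
cv2.imwrite('pics/crop2.png',crop(s,225,135,100,135,4.4))
E
```

```text
(no output)
```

View pics/crop1.png

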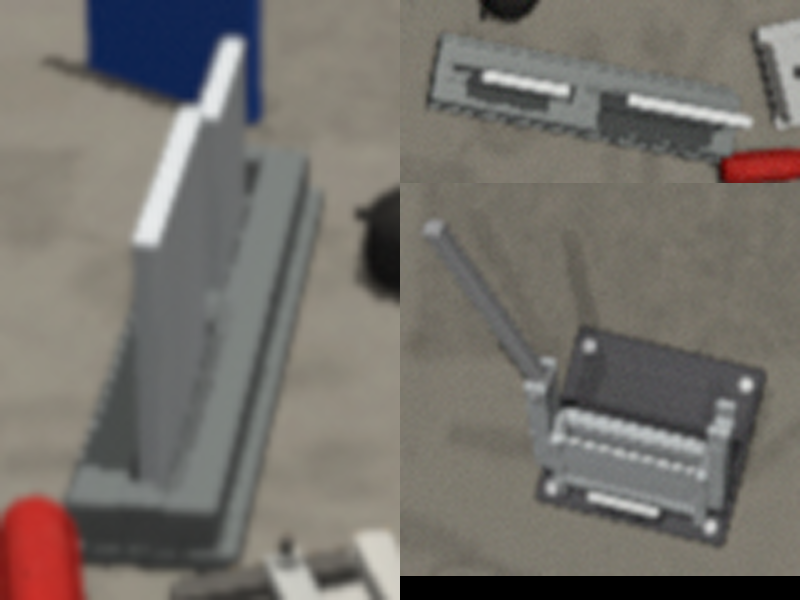

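View pics/crop2.png

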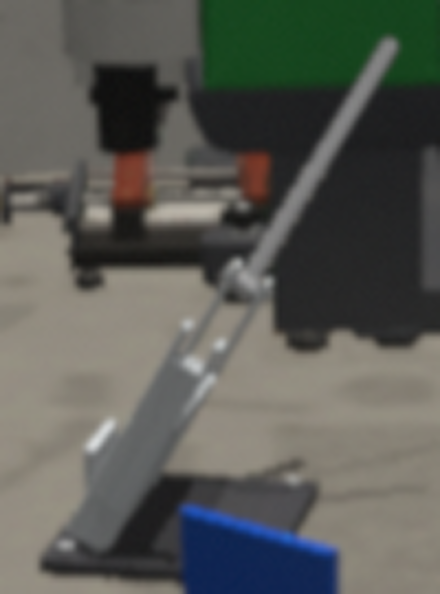

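The large plate is the one nearer the side camera: top-view crop (630..750, 100..123), about 1.4 times as long as the other. Fork prongs are at crop (720,416), hinge prongs at (544,372), and the hasp tip at (433,228).

```bash
python3 - <<'E'
from h import *
from scipy.optimize import least_squares
s,t=load('side0'),load('top0')
sa=lambda u,v:np.array([250+(u+.5)/5-.5,280+(v+.5)/5-.5])
s2=lambda u,v:np.array([225+(u+.5)/4.4-.5,135+(v+.5)/4.4-.5])
tb=lambda u,v:np.array([375+(u-400+.5)/3.333-.5,235+(v+.5)/3.333-.5])
tc=lambda u,v:np.array([190+(u-400+.5)/3.636-.5,212+(v-183+.5)/3.639-.5])
near=tri([s,t],[sa(148,242),tb(750,123)]);far=tri([s,t],[sa(191,108),tb(629,101)])
print('plate near',near,'far',far,'mid',(near+far)/2,'len',np.linalg.norm(near-far),'yaw of near-far',np.degrees(np.arctan2(*(near-far)[1::-1])))
for p in(tb(750,123),tb(629,101)): print(' at108',atz(t,p,108))
for p in(tb(440,37),tb(430,105)): print(' stand',atz(t,p,24))
fork=tri([s,t],[s2(203,335),tc(720.5,416.5)]);hin=tri([s,t],[s2(248,278),tc(544,372)]);end=tri([s,t],[s2(392,43),tc(433,228)])
print('fork',fork,'hinge',hin,'d',np.linalg.norm(fork-hin),'end',end)
c=[atz(t,tc(*p),10) for p in((585,330),(765,372),(722,545),(537,500))];print('base',np.array(c),np.mean(c,0))
obs=[(s,s2(203,335),0),(t,tc(720.5,416.5),0),(s,s2(248,278),1),(t,tc(544,372),1),(s,s2(392,43),2),(t,tc(433,228),2)]
def slotT(q):
    psi=q[2]; y=np.array([np.cos(psi),np.sin(psi),0]); l=np.array([-y[1],y[0],0]); z=.5*l+np.sqrt(.75)*np.array([0,0,1]); x=np.cross(y,z); return np.array([q[0],q[1],35]),np.c_[x,y,z]
def res(q):
    o,R=slotT(q); pts=[np.array([0,60,122]),np.array([0,-61,120]),np.array([0,-61+162*np.cos(q[3]),111+162*np.sin(q[3])])]
    return np.concatenate([proj(c,o+R@pts[i])[0]-p for c,p,i in obs])
r=least_squares(res,[500,250,-np.pi/2,1.8]);print(r.x,np.degrees(r.x[2]),r.fun.round(1));o,R=slotT(r.x);print(R)
print('mouth',o+R@[0,0,58],'pivot',o+R@[0,-61,111])
pickle.dump((o,R,r.x),open('slot.pkl','wb'))
E
```

```text
plate near [ 472.71765549 -309.11218553  109.00975665] far [ 489.83392146 -222.90846769  109.25213454] mid [ 481.27578848 -266.01032661  109.13094559] len 87.88689479598351 yaw of near-far -101.2303578047662
 at108 [ 471.6313514  -309.39008174  108.        ]
 at108 [ 488.73201555 -223.16020285  108.        ]
 stand [540.84162262 -98.8292228   24.        ]
 stand [488.41945594 -89.92615541  24.        ]
fork [469.82887665 170.12888154 141.49410665] hinge [498.54864959 283.75992968 138.12728574] d 117.25261593352118 end [582.6875939  320.48619651 264.02027298]
base [[531.05270213 281.11803287  10.        ]
 [498.94670785 152.13091286  10.        ]
 [376.33375917 184.14727353  10.        ]
 [410.20275931 316.0484255   10.        ]] [454.13398212 233.36116119  10.        ]
[425.60381742 241.815194    -1.82528079   1.91565516] -104.58088549243672 [-0.3  0.6  0.8 -0.1  0.4 -0.5 -0.9  0.2 -0.7  0.4  0.1 -0.6]
[[-0.83813351 -0.25174651  0.4838966 ]
 [ 0.21801887 -0.96779321 -0.12587325]
 [ 0.5         0.          0.8660254 ]]
mouth [453.6698205  234.51454533  85.22947342] pivot [494.67287741 286.87864873 131.12881982]
```

Call:
{"api": "servo_tool", "payload": {"rows": [{"slide":[0.037,-0.093,0],"roll":-0.04,"hand":0},{"slide":[0.074,-0.186,0],"roll":-0.08,"hand":0},{"slide":[0.11,-0.28,0],"roll":-0.12,"hand":0},{"slide":[0.148,-0.372,0],"roll":-0.16,"hand":0},{"slide":[0.185,-0.465,0],"roll":-0.2,"hand":0},{"slide":[0.22,-0.56,0],"roll":-0.24,"hand":0},{"slide":[0.26,-0.65,0],"roll":-0.28,"hand":0},{"slide":[0.295,-0.745,0],"roll":-0.315,"hand":0}]}}

```text
clock: 1.1
position: [330.7, 288.6, 404.7]
orientation: [[-0.682, 0.732, 0.0], [0.732, 0.682, -0.0], [-0.0, 0.0, -1.0]]
contact_force: [1.1, 0.4, -0.2]
gripper_width: 0.999
finger_force: 0.0
```

Call:
{"api": "servo_tool", "payload": {"rows": [{"slide":[0.037,-0.093,0],"roll":-0.04,"hand":0},{"slide":[0.074,-0.186,0],"roll":-0.08,"hand":0},{"slide":[0.11,-0.28,0],"roll":-0.12,"hand":0},{"slide":[0.148,-0.372,0],"roll":-0.16,"hand":0},{"slide":[0.185,-0.465,0],"roll":-0.2,"hand":0},{"slide":[0.22,-0.56,0],"roll":-0.24,"hand":0},{"slide":[0.26,-0.65,0],"roll":-0.28,"hand":0},{"slide":[0.3,-0.73,0],"roll":-0.315,"hand":0}]}}

```text
clock: 2.1
position: [450.7, -3.6, 404.7]
orientation: [[-0.273, 0.962, -0.0], [0.962, 0.273, 0.0], [0.0, -0.0, -1.0]]
contact_force: [0.5, -0.5, 0.0]
gripper_width: 1.001
finger_force: 0.0
```

Call:
{"api": "servo_tool", "payload": {"rows": [{"slide":[0.01,-0.085,0],"roll":-0.04,"hand":0},{"slide":[0.02,-0.17,0],"roll":-0.08,"hand":0},{"slide":[0.03,-0.25,0],"roll":-0.12,"hand":0},{"slide":[0.04,-0.34,0],"roll":-0.16,"hand":0},{"slide":[0.05,-0.42,0],"roll":-0.2,"hand":0},{"slide":[0.06,-0.5,0],"roll":-0.24,"hand":0},{"slide":[0.07,-0.6,0],"roll":-0.28,"hand":0},{"slide":[0.077,-0.67,0],"roll":-0.316,"hand":0}]}}

```text
clock: 3.1
position: [481.2, -271.7, 404.4]
orientation: [[0.196, 0.981, -0.0], [0.981, -0.196, 0.0], [0.0, -0.0, -1.0]]
contact_force: [0.3, 0.5, -0.3]
gripper_width: 0.999
finger_force: 0.0
```

```bash
python3 - <<'E'
from h import *
o=arm.get_obs();print(o['clock'],o['position'],o['q'].round(1),np.degrees(np.arctan2(o['orientation'][1,1],o['orientation'][0,1])),o['contact_force'])
E
```

```text
3.1 [ 481.18800828 -271.73616817  404.4256494 ] [-36.3  22.3  99.6  -0.   58.2 -25. ] -11.317287456112657 [ 0.32908016  0.47351639 -0.275234  ]
```

Call:
{"api": "servo_tool", "payload": {"rows": [{"slide":[0,0.012,-0.06],"roll":0,"hand":0},{"slide":[0,0.012,-0.12],"roll":0,"hand":0},{"slide":[0,0.012,-0.18],"roll":0,"hand":0},{"slide":[0,0.012,-0.22],"roll":0,"hand":0},{"slide":[0,0.012,-0.25],"roll":0,"hand":0},{"slide":[0,0.012,-0.28],"roll":0,"hand":0},{"slide":[0,0.012,-0.3],"roll":0,"hand":0},{"slide":[0,0.012,-0.304],"roll":0,"hand":0}]}}

```text
clock: 4.1
position: [481.2, -265.4, 282.8]
orientation: [[0.194, 0.981, -0.0], [0.981, -0.194, 0.0], [0.0, -0.0, -1.0]]
contact_force: [-0.1, -0.4, 0.9]
gripper_width: 1.002
finger_force: 0.0
```

Call:
{"api": "servo_tool", "payload": {"rows": [{"slide":[0,0,0],"roll":0,"hand":60},{"slide":[0,0,0],"roll":0,"hand":120},{"slide":[0,0,0],"roll":0,"hand":180},{"slide":[0,0,0],"roll":0,"hand":220},{"slide":[0,0,0],"roll":0,"hand":245},{"slide":[0,0,0],"roll":0,"hand":245},{"slide":[0,0,0],"roll":0,"hand":245},{"slide":[0,0,0],"roll":0,"hand":245}], "grip_force": 15}}

```text
clock: 5.1
position: [481.2, -265.4, 283.2]
orientation: [[0.194, 0.981, 0.0], [0.981, -0.194, -0.0], [0.0, 0.0, -1.0]]
contact_force: [-0.7, 0.6, 0.7]
gripper_width: 0.216
finger_force: 0.0
```

```bash
python3 - <<'E'
from h import *
o=arm.get_obs();print(o['clock'],o['position'],o['gripper_width'],o['finger_force'],o['contact_force'])
s=snap('side','s1')['pixels'][:,:,::-1];t=snap('top','t1')['pixels'][:,:,::-1]
a=cv2.resize(s[210:390,220:340],None,fx=3.3,fy=3.3,interpolation=2);b=cv2.resize(t[220:300,380:500],None,fx=3.3,fy=3.3,interpolation=2)
b=np.vstack([b,np.zeros((len(a)-len(b),b.shape[1],3),np.uint8)]);cv2.imwrite('pics/c3.png',np.hstack([a,b]))
E
```

```text
5.1 [ 481.20741107 -265.3967414   283.16456591] 0.21648058270016793 0.0 [-0.68242981  0.58710833  0.69144101]
```

View pics/c3.png

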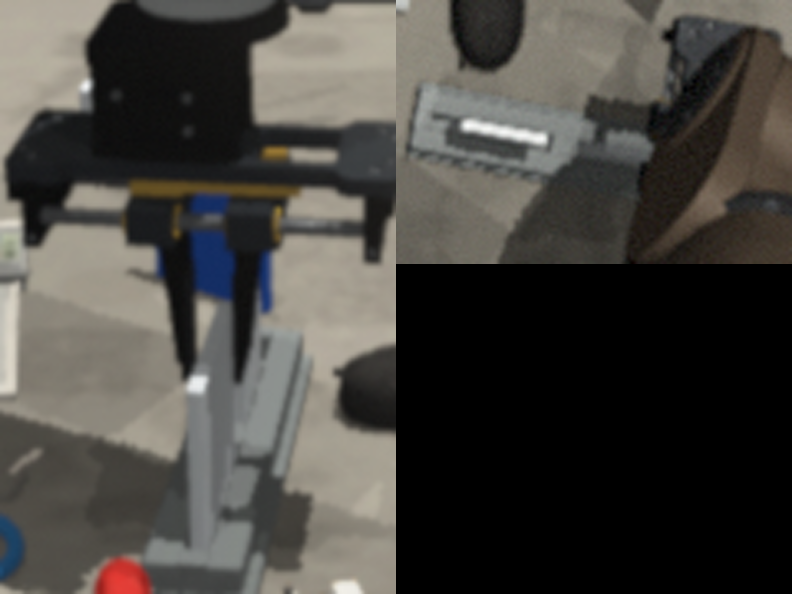

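The fingers straddle the near (large) plate's top at crop (200,385), and the small one stands untouched at (505,133). I'll finish closing, then lift.

Call:
{"api": "servo_tool", "payload": {"rows": [{"slide":[0,0,0],"roll":0,"hand":245},{"slide":[0,0,0],"roll":0,"hand":245},{"slide":[0,0,0],"roll":0,"hand":245},{"slide":[0,0,0],"roll":0,"hand":245},{"slide":[0,0,0.01],"roll":0,"hand":245},{"slide":[0,0,0.02],"roll":0,"hand":245},{"slide":[0,0,0.035],"roll":0,"hand":245},{"slide":[0,0,0.05],"roll":0,"hand":245}], "grip_force": 15}}

```text
clock: 6.2
position: [481.2, -265.4, 303.7]
orientation: [[0.194, 0.981, 0.0], [0.981, -0.194, -0.0], [-0.0, 0.0, -1.0]]
contact_force: [-0.2, 0.1, -2.5]
gripper_width: 0.083
finger_force: 15.0
```

Call:
{"api": "servo_tool", "payload": {"rows": [{"slide":[0,0,0.03],"roll":0,"hand":245},{"slide":[0,0,0.07],"roll":0,"hand":245},{"slide":[0,0,0.11],"roll":0,"hand":245},{"slide":[0,0,0.16],"roll":0,"hand":245},{"slide":[0,0,0.21],"roll":0,"hand":245},{"slide":[0,0,0.26],"roll":0,"hand":245},{"slide":[0,0,0.31],"roll":0,"hand":245},{"slide":[0,0,0.36],"roll":0,"hand":245}]}}

```text
clock: 7.2
position: [481.0, -265.2, 448.8]
orientation: [[0.194, 0.981, 0.001], [0.981, -0.194, -0.0], [-0.0, 0.001, -1.0]]
contact_force: [0.1, -0.6, -1.9]
gripper_width: 0.082
finger_force: 15.0
```

Call:
{"api": "servo_tool", "payload": {"rows": [{"slide":[0,0.05,0],"roll":0,"hand":245},{"slide":[0,0.12,0],"roll":0,"hand":245},{"slide":[0,0.2,0],"roll":0,"hand":245},{"slide":[-0.01,0.29,0],"roll":0,"hand":245},{"slide":[-0.01,0.38,0],"roll":-0.01,"hand":245},{"slide":[-0.02,0.47,0],"roll":-0.01,"hand":245},{"slide":[-0.02,0.56,0],"roll":-0.02,"hand":245},{"slide":[-0.03,0.65,0],"roll":-0.02,"hand":245}]}}

```text
clock: 8.2
position: [468.4, -3.4, 446.9]
orientation: [[0.223, 0.975, -0.001], [0.975, -0.223, 0.0], [0.0, -0.001, -1.0]]
contact_force: [-0.0, -0.3, -1.7]
gripper_width: 0.083
finger_force: 15.0
```

Call:
{"api": "servo_tool", "payload": {"rows": [{"slide":[-0.01,0.09,0],"roll":0,"hand":245},{"slide":[-0.02,0.18,0],"roll":0,"hand":245},{"slide":[-0.03,0.27,0],"roll":-0.01,"hand":245},{"slide":[-0.038,0.36,0],"roll":-0.01,"hand":245},{"slide":[-0.038,0.45,0],"roll":-0.016,"hand":245},{"slide":[-0.038,0.53,0],"roll":-0.016,"hand":245},{"slide":[-0.038,0.58,0],"roll":-0.016,"hand":245},{"slide":[-0.038,0.599,0],"roll":-0.016,"hand":245}]}}

```text
clock: 9.2
position: [453.0, 235.4, 446.8]
orientation: [[0.245, 0.97, -0.001], [0.97, -0.245, -0.0], [-0.0, -0.001, -1.0]]
contact_force: [0.4, -0.3, -0.9]
gripper_width: 0.083
finger_force: 15.0
```

```bash
python3 - <<'E'
from h import *
o=arm.get_obs();print(o['clock'],o['position'],o['orientation'],o['gripper_width'],o['contact_force'])
s=snap('side','s2')['pixels'][:,:,::-1];t=snap('top','t2')['pixels'][:,:,::-1]
a=cv2.resize(s[105:275,220:330],None,fx=3.5,fy=3.5,interpolation=2);b=cv2.resize(t[210:330,190:300],None,fx=3.5,fy=3.5,interpolation=2)
b=np.vstack([b,np.zeros((len(a)-len(b),b.shape[1],3),np.uint8)]);cv2.imwrite('pics/c4.png',np.hstack([a,b]))
E
```

```text
9.2 [453.03925171 235.43524705 446.78636956] [[ 2.44770384e-01  9.69580707e-01 -8.44224820e-04]
 [ 9.69580963e-01 -2.44770680e-01 -2.65517229e-04]
 [-4.64081866e-04 -7.53553560e-04 -9.99999608e-01]] 0.08314789290197663 [ 0.3969517  -0.29078257 -0.85462645]
```

View pics/c4.png

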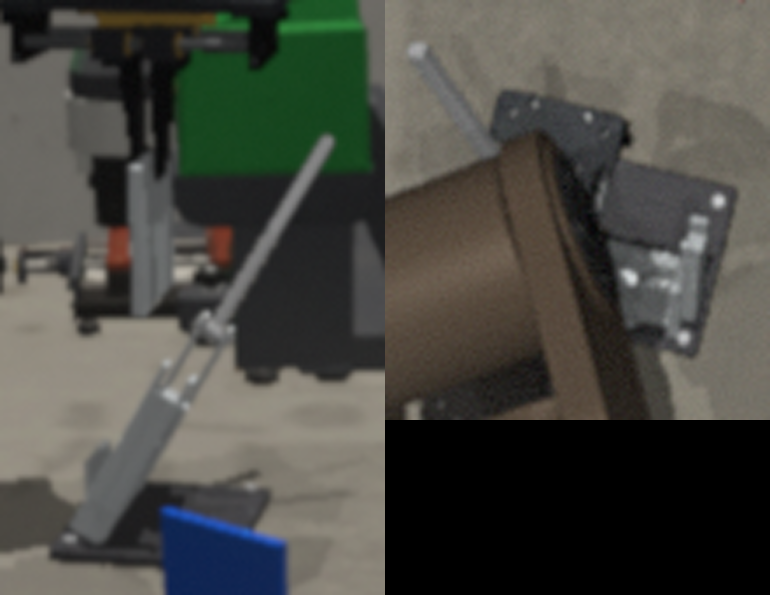

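```bash
cat > traj.py <<'E'
from h import *
o,R,_=pickle.load(open('slot.pkl','rb'))
l=np.array([R[0,2],R[1,2]])/.5; O=np.array(o[:2])
def tcp(th,s,p=0,L=15,yo=0.5):
    t=np.radians(th); d=np.array([np.sin(t),np.cos(t)]);n=np.array([np.cos(t),-np.sin(t)])
    a=np.pi/6; b=np.array([0,35])+s*np.array([np.sin(a),np.cos(a)])+p*np.array([np.cos(a),-np.sin(a)])
    lp=b+(100-L)*d-4*n; rc=b+100*d+4*n if th>0 else lp+8*n
    xy=O+l*(lp[0]+rc[0])/2+yo*R[:2,1]+[-.1,.6]
    return np.r_[xy,lp[1]+190],rc[0]-lp[0]
E
python3 - <<'E'
from traj import *
s=load('s2'); ob=[453.0,235.4,446.8]
bc=np.array([453.0-.0,234.8,171.8]); y=R[:,1]
for k in(-4,4):
    e=bc+45*y+k*np.r_[l,0]; q=proj(s,e)[0]; print('near edge bottom pred crop',(q-[220,105]+.5)*3.5, 'top',(proj(s,e+[0,0,100])[0]-[220,105]+.5)*3.5)
for zz,yy in((122,60),): print('fork pred crop',(proj(s,o+R@[0,yy,zz])[0]-[220,105]+.5)*3.5,'slot lips near',(proj(s,o+R@[0,46,58])[0]-[220,105]+.5)*3.5)
for th,ss in((0,90),(0,65),(0,56),(5,56),(10,55),(15,54),(20,52.5),(25,50),(28,47),(30,44),(30,30),(30,15),(30,0)):
    a,w=tcp(th,ss);print(th,ss,a.round(1),round(w,1))
E
```

```text
near edge bottom pred crop [128.60269705 319.67322125] top [122.59208985 170.8253016 ]
near edge bottom pred crop [140.28174413 320.21169049] top [134.60454503 171.22853777]
fork pred crop [178.41732442 373.91638289] slot lips near [139.85213521 442.84029399]
0 90 [468.9 230.6 387.9] 8.0
0 65 [456.8 233.7 366.3] 8.0
0 56 [452.5 234.9 358.5] 8.0
5 56 [460.3 232.9 358.5] 9.3
10 55 [467.5 231.  357. ] 10.5
15 54 [474.7 229.1 354.9] 11.6
20 52.5 [481.4 227.4 351.7] 12.6
25 50 [487.4 225.8 347. ] 13.6
28 47 [490.1 225.1 342.6] 14.1
30 44 [491.4 224.7 338.7] 14.4
30 30 [484.7 226.5 326.6] 14.4
30 15 [477.4 228.4 313.6] 14.4
30 0 [470.1 230.3 300.6] 14.4
```

```bash
python3 - <<'E'
from traj import *
s=load('s2')['pixels'].astype(int).sum(2)//3
print('cols 252..270'); 
for r in (155,165,175,185,190,192,193,194,195,196,197,198,200): print(r,s[r,252:274])
E
```

```text
cols 252..270
155 [ 18  18  18  27  58  90 101 102  99  88  82  71  43  35  54  69  72  56
  45  39  36  36]
165 [ 18  17  18  29  59  91 101 104 106 100  89  84  84  85  87  90  89  83
  75  51  34  32]
175 [ 73  76  77  80  92 105 102 103 105 105 100  97 104 108 108 103  96  95
  80  74  73  72]
185 [ 24  24  24  25  31  61  90  99 102 104 100  91  93 104 107 104  96 104
 114 116 115 110]
190 [ 38  39  39  38  43  65  91 101 102 103 100  91  94  92  65  46  44  45
  46  52  55  57]
192 [ 30  30  27  28  34  61  91 100 102 105 101  86  68  47  31  28  27  28
  31  33  36  38]
193 [ 23  25  24  24  32  61  91 100 103 105  95  68  42  29  26  25  24  26
  30  35  37  39]
194 [26 26 26 26 33 59 86 94 99 98 76 48 33 30 30 30 31 30 33 36 37 38]
195 [61 61 62 61 63 71 83 87 90 89 75 67 67 66 67 66 67 67 59 44 37 38]
196 [113 113 114 114 113 115 116 116 117 118 116 115 115 115 115 115 116 114
 100  61  38  39]
197 [137 137 138 137 137 138 138 139 138 139 139 138 139 138 139 139 139 136
 119  70  39  40]
198 [142 142 142 142 143 143 142 143 143 143 143 143 143 143 144 144 144 141
 125  81  48  43]
200 [139 140 140 139 139 139 139 139 139 140 140 141 141 141 141 140 139 138
 136 127 113  99]
```

```bash
python3 - <<'E'
from traj import *
t=load('t2'); y=R[:,1]; bc=np.array([453.0,234.8,271.8])
for k in(-4,4): print('plate top near corner pred',proj(t,bc+45*y+k*np.r_[l,0])[0],'bottom',proj(t,bc-[0,0,100]+45*y+k*np.r_[l,0])[0])
print('fork',proj(t,o+R@[0,60,122])[0]); g=t['pixels'].astype(int).sum(2)//3
for r in range(272,304): print(r,g[r,248:284])
E
```

```text
plate top near corner pred [260.26349609 292.30636429] bottom [266.67754726 290.13087429]
plate top near corner pred [261.21791865 288.49512721] bottom [267.54031279 286.67617582]
fork [278.56962306 275.68862892]
272 [  9  21  33  51  63  65  67  66  66  66  66  72  71  70  74  72  78  77
  78  76  78  76  77  73  74  74  69  71  86 128 157 155 148 136  98  75]
273 [ 11  14  23  45  65  66  64  65  65  66  65  65  66  68  66  72  72  72
  74  75  74  74  77  75  74  71  67  70  86 123 150 154 152 144 106  79]
274 [ 12   6  18  43  56  63  68  65  65  66  62  68  63  67  68  71  72  78
  72  77  71  74  76  76  74  69  68  69  80 108 121 120 123 120  88  76]
275 [ 12  10   9  37  42  53  58  64  69  70  65  64  65  62  67  69  69  68
  71  73  75  75  74  75  70  66  65  67  83 106 115 113 114 104  80  74]
276 [ 15   9  13  16  23  33  50  60  68  64  71  65  70  67  68  66  68  69
  71  73  73  70  73  73  71  69  63  65  96 137 140 131 123 111  82  77]
277 [ 18  15  16  24  17  21  37  48  50  55  60  64  65  65  62  67  67  69
  70  75  75  72  75  74  69  66  66  77 120 161 168 16
[... 3244 characters left out ...]
80  79  86  89  89  89
  88  86  86  97 113 123 113 111 103 113 112 112  94  65  60  60  76 105]
300 [ 34  30  32  29  32  35  30  30  28  36  61  72  77  72  81  87  87  89
  90  91  93  98 119 117 109 109  98 104 110 106  90  61  64  68  91 112]
301 [ 29  28  34  30  30  32  29  32  30  30  58  77  79  76  75  77  79  78
  87  89  90 113 134 119 113 104  87  80  88  89  73  54  65  76 105 109]
302 [ 31  34  27  27  27  36  27  26  26  39  55  77  83  66  58  53  53  61
  67  71  80 100 126 118 110 102  77  58  55  55  54  52  57  76 105 111]
303 [ 26  32  32  36  28  34  27  33  31  30  46  61  65  52  40  36  34  38
  45  47  54  74 100 113 115 108  79  67  63  53  45  50  64  86 109 112]
```

Call:
{"api": "servo_tool", "payload": {"rows": [{"slide":[0.004,-0.001,-0.03],"roll":0,"hand":245},{"slide":[0.004,-0.001,-0.06],"roll":0,"hand":245},{"slide":[0.004,-0.001,-0.09],"roll":0,"hand":245},{"slide":[0.004,-0.001,-0.12],"roll":0,"hand":245},{"slide":[0.004,-0.001,-0.15],"roll":0,"hand":245},{"slide":[0.004,-0.001,-0.175],"roll":0,"hand":245},{"slide":[0.004,-0.001,-0.19],"roll":0,"hand":245},{"slide":[0.004,-0.001,-0.2],"roll":0,"hand":245}]}}

```text
clock: 10.3
position: [455.6, 233.8, 366.9]
orientation: [[0.246, 0.969, 0.0], [0.969, -0.246, -0.0], [-0.0, 0.0, -1.0]]
contact_force: [-0.2, 0.0, -2.0]
gripper_width: 0.079
finger_force: 15.0
```

```bash
python3 - <<'E'
from traj import *
ob=arm.get_obs();print(ob['clock'],ob['position'],ob['contact_force'])
s=snap('side','s3')['pixels'][:,:,::-1];t=snap('top','t3')['pixels'][:,:,::-1]
a=cv2.resize(s[165:255,235:295],None,fx=6.5,fy=6.5,interpolation=2);b=cv2.resize(t[250:310,230:290],None,fx=6.5,fy=6.5,interpolation=2)
b=np.vstack([b,np.zeros((len(a)-len(b),b.shape[1],3),np.uint8)]);cv2.imwrite('pics/c5.png',np.hstack([a,b]))
p=ob['position'];bc=np.r_[p[0],p[1]-.6,p[2]-275]
S=load('s3');T=load('t3');y=R[:,1]
cs=lambda X:(proj(S,X)[0]-[235,165]+.5)*6.5
ct=lambda X:(proj(T,X)[0]-[230,250]+.5)*6.5+[390,0]
for n,f in(('side',cs),('top',ct)):
  for k in(-4,4): print(n,'plate near bottom',f(bc+44*y+k*np.r_[l,0]).round(),'top',f(bc+44*y+k*np.r_[l,0]+[0,0,100]).round())
  print('mouth +-46',f(o+R@[0,46,58]).round(),f(o+R@[0,-46,58]).round(),'fork',f(o+R@[0,60,122]).round())
E
```

```text
10.3 [455.6473069  233.84308004 366.88187201] [-0.21132969  0.02203126 -1.96897289]
side plate near bottom [158. 414.] top [147. 150.]
side plate near bottom [179. 415.] top [169. 151.]
mouth +-46 [162. 432.] [222. 352.] fork [234. 304.]
top plate near bottom [661. 247.] top [626. 258.]
top plate near bottom [666. 226.] top [631. 235.]
mouth +-46 [668. 242.] [431. 184.] fork [709. 170.]
```

View pics/c5.png

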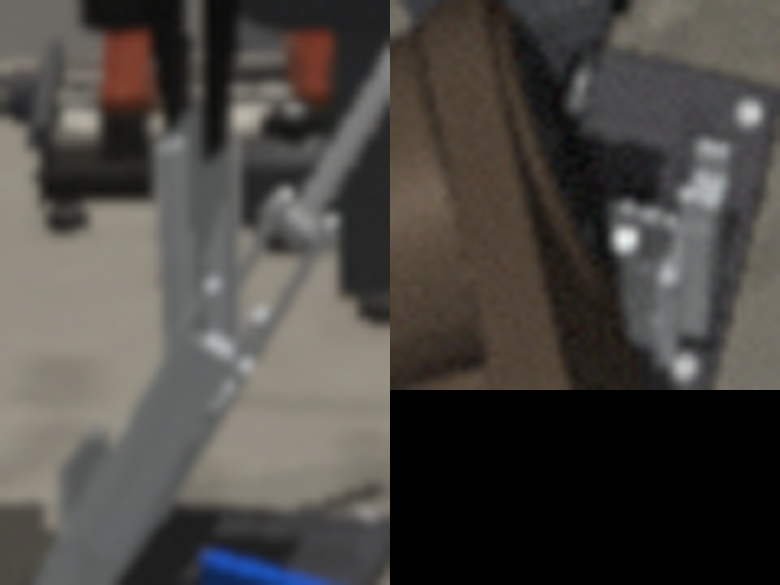

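Call:
{"api": "servo_tool", "payload": {"rows": [{"slide":[-0.004,0.002,0],"roll":0,"hand":245},{"slide":[-0.007,0.004,0],"roll":0,"hand":245},{"slide":[-0.011,0.006,-0.005],"roll":0,"hand":245},{"slide":[-0.014,0.008,-0.008],"roll":0,"hand":245},{"slide":[-0.014,0.008,-0.012],"roll":0,"hand":245},{"slide":[-0.014,0.008,-0.016],"roll":0,"hand":245},{"slide":[-0.014,0.008,-0.02],"roll":0,"hand":245},{"slide":[-0.014,0.008,-0.02],"roll":0,"hand":245}], "grip_force": 10}}

```text
clock: 11.4
position: [450.0, 237.0, 359.0]
orientation: [[0.247, 0.969, -0.0], [0.969, -0.247, -0.0], [-0.0, -0.0, -1.0]]
contact_force: [-0.0, 0.5, -1.2]
gripper_width: 0.081
finger_force: 10.0
```

Call:
{"api": "servo_tool", "payload": {"rows": [{"slide":[0,0,-0.002],"roll":0,"hand":245},{"slide":[0,0,-0.004],"roll":0,"hand":245},{"slide":[0,0,-0.006],"roll":0,"hand":245},{"slide":[0,0,-0.008],"roll":0,"hand":245},{"slide":[0,0,-0.01],"roll":0,"hand":245},{"slide":[0,0,-0.01],"roll":0,"hand":245},{"slide":[0,0,-0.01],"roll":0,"hand":245},{"slide":[0,0,-0.01],"roll":0,"hand":245}]}}

```text
clock: 12.4
position: [450.0, 237.0, 355.2]
orientation: [[0.246, 0.969, 0.0], [0.969, -0.246, -0.0], [0.0, 0.0, -1.0]]
contact_force: [1.4, 0.3, -1.2]
gripper_width: 0.084
finger_force: 10.0
```

Call:
{"api": "servo_tool", "payload": {"rows": [{"slide":[0.006,-0.001,0],"roll":0,"hand":245},{"slide":[0.012,-0.003,0],"roll":0,"hand":245},{"slide":[0.018,-0.004,0],"roll":0,"hand":245},{"slide":[0.024,-0.006,0],"roll":0,"hand":245},{"slide":[0.03,-0.007,0],"roll":0,"hand":245},{"slide":[0.035,-0.009,0],"roll":0,"hand":245},{"slide":[0.039,-0.01,0],"roll":0,"hand":245},{"slide":[0.039,-0.01,0],"roll":0,"hand":245}]}}

```text
clock: 13.4
position: [465.7, 233.0, 355.2]
orientation: [[0.247, 0.969, 0.0], [0.969, -0.247, 0.0], [0.0, 0.0, -1.0]]
contact_force: [-0.8, 0.5, 2.0]
gripper_width: 0.094
finger_force: 10.5
```

```bash
python3 - <<'E'
from traj import *
ob=arm.get_obs();print(ob['clock'],ob['position'],ob['contact_force'],ob['gripper_width']*95)
s=snap('side','s4')['pixels'].astype(int).sum(2)//3
print('cols 252..276')
for r in range(183,216,3): print(r,s[r,252:282])
E
```

```text
13.4 [465.71585676 232.99987404 355.19022742] [-0.77457363  0.54706709  2.02644896] 8.953073421280369
cols 252..276
183 [ 29  29  29  29  35  65 110 143 159 167 149  87  31  19  21  45 105 158
 148  81  23  18  21  31  41  37  42  52  54  46]
186 [24 24 24 24 29 44 69 82 85 84 81 66 36 20 23 34 61 84 72 39 19 19 32 49
 57 55 47 38 36 47]
189 [31 30 31 33 33 35 41 44 47 46 47 44 39 41 60 76 84 81 63 35 19 26 45 67
 72 74 76 76 76 77]
192 [ 30  29  27  27  28  28  28  27  27  27  33  62 104 135 150 133  99  80
  63  35  27  40  51  43  40  39  41  41  41  52]
195 [ 62  61  62  62  62  62  62  62  62  62  65  76  94 100  98  91  86  85
  82  77  78  87  88  68  88 124 143 142 109 108]
198 [143 143 143 143 143 143 143 143 143 142 136 119 104 102  99  94  87  84
  85  85  85  84  84  90  97  96 105 131 147 148]
201 [140 140 139 139 139 140 138 139 139 138 131 113 102 101  97  93  87  84
  85  86  86  88  91  88  70  57  66  81  89  98]
204 [141 140 140 140 141 141 141 142 141 138 128 109 102 100  95  87  85  85
  85  86  88  94 108 119 114 110 108 108 106 100]
207 [141 141 141 140 140 139 140 140 140 135 122 106 101 103 108 118 111  94
  86  87  96 116 134 140 140 140 138 129 114 109]
210 [140 141 141 142 141 141 141 142 140 133 117 105 105 108 112 116 101  89
  87  89 101 123 136 139 138 130 116 109 121 134]
213 [142 143 143 143 142 142 141 142 141 133 116 106 104  98  91  87  85  86
  87  91 108 140 167 167 133 112 117 132 139 140]
```

Call:
{"api": "servo_tool", "payload": {"rows": [{"slide":[-0.01,0.002,0],"roll":0,"hand":245},{"slide":[-0.02,0.005,0],"roll":0,"hand":245},{"slide":[-0.026,0.007,0],"roll":0,"hand":245},{"slide":[-0.029,0.007,-0.002],"roll":0,"hand":245},{"slide":[-0.029,0.007,-0.004],"roll":0,"hand":245},{"slide":[-0.029,0.007,-0.006],"roll":0,"hand":245},{"slide":[-0.029,0.007,-0.008],"roll":0,"hand":245},{"slide":[-0.029,0.007,-0.008],"roll":0,"hand":245}]}}

```text
clock: 14.45
position: [454.3, 235.9, 353.3]
orientation: [[0.246, 0.969, 0.003], [0.969, -0.246, 0.001], [0.002, 0.002, -1.0]]
contact_force: [-1.6, -0.1, 15.2]
gripper_width: 0.081
finger_force: 10.0
```

```bash
python3 - <<'E'
from traj import *
for th,ss,p in((0,52,1.3),(5,52,.9),(10,52,.5),(15,51,.4),(20,50,.3),(25,48,.2),(28,46,.1),(30,44,0)):
    a,w=tcp(th,ss,p);print(th,ss,(a+[.3,1.2,-.2]).round(1),round(w,1))
E
```

```text
0 52 [451.9 236.3 354.2] 8.0
5 52 [459.4 234.4 354.4] 9.3
10 52 [466.8 232.4 354. ] 10.5
15 51 [473.9 230.6 351.9] 11.6
20 50 [480.7 228.8 349.2] 12.6
25 48 [486.9 227.2 345. ] 13.6
28 46 [490.  226.4 341.5] 14.1
30 44 [491.7 225.9 338.5] 14.4
```

Call:
{"api": "servo_tool", "payload": {"rows": [{"slide":[-0.006,0.002,0.005],"roll":0,"hand":245},{"slide":[-0.006,0.002,0.005],"roll":0,"hand":245},{"slide":[0.001,0,0.005],"roll":0,"hand":245},{"slide":[0.007,-0.002,0.005],"roll":0,"hand":245},{"slide":[0.0135,-0.0035,0.005],"roll":0,"hand":245},{"slide":[0.02,-0.005,0.005],"roll":0,"hand":245},{"slide":[0.026,-0.007,0.0045],"roll":0,"hand":245},{"slide":[0.032,-0.0085,0.004],"roll":0,"hand":245}], "grip_force": 6}}

```text
clock: 15.45
position: [467.0, 232.4, 353.7]
orientation: [[0.246, 0.969, 0.0], [0.969, -0.246, 0.0], [0.0, 0.0, -1.0]]
contact_force: [-1.3, 0.5, 1.9]
gripper_width: 0.102
finger_force: 6.5
```

```bash
cat > look.py <<'E'
import sys
from traj import *
ob=arm.get_obs();print(ob['clock'],ob['position'].round(1),ob['contact_force'].round(1),(ob['gripper_width']*95).round(1))
s=snap('side',sys.argv[1])['pixels'].astype(int).sum(2)//3
for r in range(int(sys.argv[2]),int(sys.argv[3]),4): print(r,s[r,256:290])
E
python3 look.py s5 180 213
```

```text
Traceback (most recent call last):
  File "look.py", line 3, in <module>
    ob=arm.get_obs();print(ob['clock'],ob['position'].round(1),ob['contact_force'].round(1),(ob['gripper_width']*95).round(1))
                                                                                            ^^^^^^^^^^^^^^^^^^^^^^^^^^^^^^
AttributeError: 'float' object has no attribute 'round'
```

Call:
{"api": "servo_tool", "payload": {"rows": [{"slide":[0.005,-0.001,-0.001],"roll":0,"hand":245},{"slide":[0.009,-0.002,-0.002],"roll":0,"hand":245},{"slide":[0.014,-0.0035,-0.003],"roll":0,"hand":245},{"slide":[0.018,-0.0045,-0.004],"roll":0,"hand":245},{"slide":[0.022,-0.0055,-0.006],"roll":0,"hand":245},{"slide":[0.027,-0.007,-0.008],"roll":0,"hand":245},{"slide":[0.031,-0.008,-0.01],"roll":0,"hand":245},{"slide":[0.035,-0.009,-0.011],"roll":0,"hand":245}]}}

```text
clock: 16.45
position: [481.3, 228.8, 349.7]
orientation: [[0.246, 0.969, 0.002], [0.969, -0.246, 0.0], [0.001, 0.002, -1.0]]
contact_force: [0.3, 0.4, 8.3]
gripper_width: 0.132
finger_force: 7.4
```

```bash
sed -i 's/(ob\[.gripper_width.\]\*95).round(1)/ob["gripper_width"]*95/' look.py; python3 look.py s5 180 213
```

```text
16.45 [481.3 228.8 349.7] [0.3 0.4 8.3] 12.49371200643604
180 [ 52  54  64  78  92 102 106 110 111 113 112 107  88  45  19  18  22  39
  72 102 104  82  44  19  15  18  27  38  40  38  36  36  43  71]
184 [ 34  69 115 144 153 157 161 159 156 156 154 149 130  74  25  18  21  25
  31  32  27  25  21  17  16  19  31  38  33  34  50  86 116 123]
188 [ 26  32  40  48  50  50  49  50  50  49  48  48  48  42  27  20  20  28
  49  78  90  79  46  21  17  23  46  74  92 112 122 122 115  97]
192 [ 29  28  28  28  28  28  26  27  28  27  27  26  28  39  48  50  77 102
 110 105  89  74  46  24  22  39  74 107 121 120 109  87  56  40]
196 [113 114 115 114 115 115 116 117 116 116 115 116 117 116 112 106 104 106
 101  89  83  76  64  72  96 115 121 117 101  74  52  40  40  38]
200 [140 140 139 140 140 141 141 142 142 142 142 141 137 126 111 102  97  89
  84  84  84  83  84  93 107 123 131 124 114 119 102  61  40  39]
204 [141 142 141 141 141 142 141 141 140 141 140 135 121 107 101  95  88  84
  85  87  96 107 109 109 106 100 100 108 119 123 110  67  41  38]
208 [139 140 140 140 140 140 139 138 137 138 150 162 147 113  94  86  84  86
  93 112 133 138 133 121 110 117 132 138 139 137 119  75  43  39]
212 [143 143 143 143 143 142 140 135 123 108 100  99  99  92  86  85  88 106
 140 160 142 119 110 122 136 139 139 139 137 136 134 132 128 110]
```

Call:
{"api": "servo_tool", "payload": {"rows": [{"slide":[0.003,-0.001,0.001],"roll":0,"hand":245},{"slide":[0.006,-0.0015,0],"roll":0,"hand":245},{"slide":[0.009,-0.002,-0.001],"roll":0,"hand":245},{"slide":[0.012,-0.003,-0.003],"roll":0,"hand":245},{"slide":[0.015,-0.004,-0.005],"roll":0,"hand":245},{"slide":[0.018,-0.0045,-0.007],"roll":0,"hand":245},{"slide":[0.021,-0.005,-0.009],"roll":0,"hand":245},{"slide":[0.024,-0.006,-0.012],"roll":0,"hand":245}]}}

```text
clock: 17.5
position: [490.9, 226.4, 344.9]
orientation: [[0.246, 0.969, 0.002], [0.969, -0.246, 0.0], [0.001, 0.002, -1.0]]
contact_force: [0.9, -0.5, 8.0]
gripper_width: 0.155
finger_force: 8.4
```

```bash
python3 look.py s6 180 213
```

```text
17.5 [490.9 226.4 344.9] [ 0.9 -0.5  8. ] 14.772475808709382
180 [ 52  53  65  79  92 103 108 110 112 112 112 112 112 114 113  97  52  19
  17  19  28  57  89  98  84  63  44  25  15  14  20  35  52  74]
184 [ 35  70 115 144 153 158 161 159 156 156 153 152 153 155 154 142 106  52
  21  20  21  23  25  27  27  29  22  18  17  19  27  62 100 119]
188 [ 27  31  41  48  50  50  50  49  49  48  49  49  48  50  55  65  62  37
  21  18  27  47  69  77  80  82  79  46  21  20  35  73 104  97]
192 [28 27 28 28 27 28 27 26 27 26 27 26 27 27 31 35 37 36 25 22 26 43 69 84
 88 82 65 36 19 25 39 51 45 39]
196 [114 115 114 114 114 115 115 116 116 116 116 116 117 115  99  61  38  38
  37  59 109 160 182 173 134  94  72  41  27  39  50  44  39  40]
200 [139 140 140 140 140 142 142 142 143 142 142 141 140 140 136 128 114 106
 100 100 100  97  89  85  91 108 122 113 108 116 101  62  41  40]
204 [141 142 141 141 141 141 141 141 141 142 141 141 140 139 138 135 126 110
 103  98  90  87  95 108 107 100 101 109 119 122 110  68  41  39]
208 [140 140 139 140 141 140 139 138 137 138 151 167 162 141 125 110 102  98
  92  87  94 114 127 121 110 117 131 139 140 138 120  74  43  40]
212 [143 143 143 143 143 141 140 135 124 112 112 119 112 103 101  98  94 104
 134 152 136 116 110 122 135 139 139 138 137 137 135 132 128 112]
```

```bash
python3 - <<'E'
from traj import *
s=load('s6')['pixels'][:,:,::-1]
a=cv2.resize(s[150:240,235:325],None,fx=6.5,fy=6.5,interpolation=2);cv2.imwrite('pics/c6.png',a)
S=load('s6');cs=lambda X:((proj(S,X)[0]-[235,150]+.5)*6.5).round()
print([cs(o+R@[x,45,z]) for z in(40,58,100,150) for x in(-4,4)])
E
```

```text
[array([150., 573.]), array([131., 562.]), array([172., 535.]), array([154., 523.]), array([225., 444.]), array([206., 432.]), array([290., 332.]), array([270., 320.])]
```

View pics/c6.png

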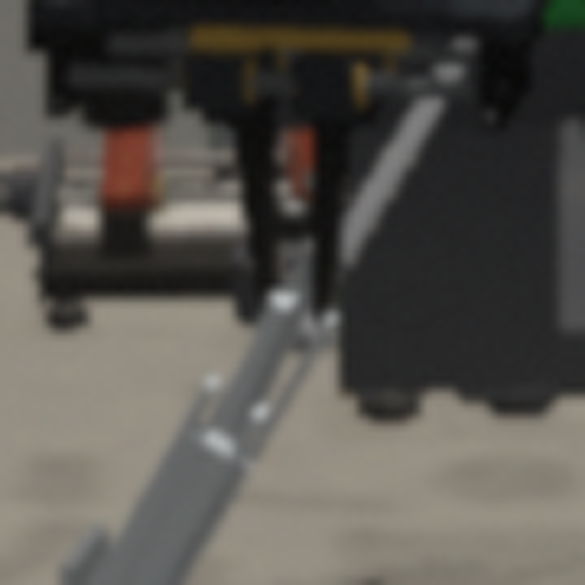

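Call:
{"api": "servo_tool", "payload": {"rows": [{"slide":[-0.003,0.001,0.003],"roll":0,"hand":245},{"slide":[-0.005,0.0015,0],"roll":0,"hand":245},{"slide":[-0.007,0.002,-0.004],"roll":0,"hand":245},{"slide":[-0.009,0.0025,-0.008],"roll":0,"hand":245},{"slide":[-0.011,0.003,-0.012],"roll":0,"hand":245},{"slide":[-0.013,0.0035,-0.016],"roll":0,"hand":245},{"slide":[-0.015,0.004,-0.02],"roll":0,"hand":245},{"slide":[-0.017,0.0045,-0.024],"roll":0,"hand":245}]}}

```text
clock: 18.55
position: [484.6, 228.2, 336.1]
orientation: [[0.246, 0.969, 0.005], [0.969, -0.246, 0.001], [0.002, 0.005, -1.0]]
contact_force: [4.8, 0.0, 14.7]
gripper_width: 0.194
finger_force: 7.4
```

```bash
python3 look.py s7 184 213
```

```text
18.55 [484.6 228.2 336.1] [ 4.8  0.  14.7] 18.422914684537382
184 [ 34  70 115 144 153 157 161 159 156 156 154 149 129  72  23  20  20  21
  24  29  27  26  26  27  25  20  18  18  19  25  51  86 116 123]
188 [ 27  30  40  48  51  51  50  50  49  49  49  49  49  47  29  19  20  26
  46  71  78  80  84  80  71  42  21  19  23  47  85 114 116  98]
192 [28 28 28 28 27 27 27 28 26 27 27 27 27 26 23 20 19 27 45 60 54 66 87 87
 75 44 20 18 27 55 83 80 54 40]
196 [114 114 114 114 115 115 116 116 116 116 116 116 116 110  88  47  27  53
 100 151 180 167 117  86  72  46  25  22  26  36  43  40  38  39]
200 [140 140 139 140 140 141 142 142 142 143 142 141 141 139 129 102  78  89
  98  96  89  84  84  85  78  53  31  43  77 103  98  61  41  39]
204 [141 141 142 142 141 141 140 141 142 141 141 140 139 137 130 114 103  98
  92  85  86  96 108 109 106  99 101 109 119 123 110  67  41  39]
208 [139 140 140 140 141 139 139 138 137 138 151 167 158 128 107 100  96  88
  85  95 115 133 133 122 110 117 131 139 140 137 120  74  43  40]
212 [143 143 143 144 143 142 140 135 123 111 108 109 104 100  96  89  88 104
 138 158 141 119 110 122 135 139 140 139 138 136 135 132 128 111]
```

```bash
python3 - <<'E'
from traj import *
ob=arm.get_obs();F=ob['contact_force'];M=ob['ft_torque'];print(F,M,'about slot y',M@R[:,1],'about lean dir',M@np.r_[l,0])
t=snap('top','t7');g=t['pixels'].astype(int).sum(2)//3
c=cv2.resize(t['pixels'][250:310,230:300,::-1],None,fx=8,fy=8,interpolation=2);cv2.imwrite('pics/c7.png',c)
ct=lambda X:((proj(t,X)[0]-[230,250]+.5)*8).round()
print('fork',ct(o+R@[0,60,122]),'mouth',ct(o+R@[0,46,58]),'plate top near end s=52',ct(o+R@[0,44,152]),'s57',ct(o+R@[0,44,157]))
E
```

```text
[ 4.21221789 -0.50305039 14.58370522] [-0.17471513 -0.52162521 -0.04412948] about slot y 0.5488092538134189 about lean dir -0.037770789236840185
fork [393. 210.] mouth [342. 298.] plate top near end s=52 [341. 146.] s57 [341. 137.]
```

View pics/c7.png

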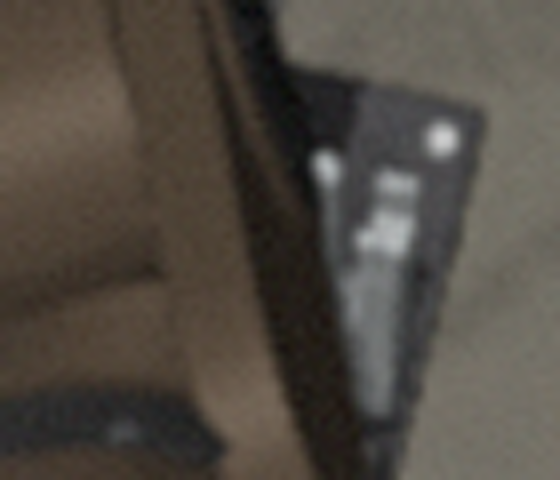

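Call:
{"api": "servo_tool", "payload": {"rows": [{"slide":[0.001,0,0.005],"roll":0,"hand":245},{"slide":[0.004,-0.001,0.006],"roll":0,"hand":245},{"slide":[0.008,-0.002,0.006],"roll":0,"hand":245},{"slide":[0.012,-0.003,0.005],"roll":0,"hand":245},{"slide":[0.016,-0.004,0.004],"roll":0,"hand":245},{"slide":[0.02,-0.005,0.003],"roll":0,"hand":245},{"slide":[0.022,-0.0055,0.003],"roll":0,"hand":245},{"slide":[0.022,-0.0055,0.003],"roll":0,"hand":245}]}}

```text
clock: 19.65
position: [492.4, 226.0, 335.9]
orientation: [[0.246, 0.969, -0.0], [0.969, -0.246, -0.0], [-0.0, -0.0, -1.0]]
contact_force: [-1.8, 0.5, -0.5]
gripper_width: 0.207
finger_force: 6.4
```

```bash
python3 look.py s8 184 213
```

```text
19.65 [492.4 226.  335.9] [-1.8  0.5 -0.5] 19.702907178032937
184 [ 35  69 116 145 153 158 161 160 156 156 155 152 154 155 151 127  69  22
  18  20  20  21  24  26  29  27  28  31  35  24  18  18  30  68]
188 [27 32 40 48 49 50 50 49 49 48 49 48 49 49 54 57 43 26 20 20 28 53 78 80
 80 84 88 75 49 26 17 19 27 44]
192 [27 28 28 28 28 27 27 26 26 27 28 26 28 28 32 35 34 24 19 21 24 28 39 44
 61 83 87 76 48 24 19 19 26 37]
196 [114 114 115 114 115 114 115 117 116 116 116 116 117 115  99  61  47  51
  33  23  41  88 137 161 164 147 105  77  54  30  19  26  34  37]
200 [140 139 139 140 140 140 141 142 142 143 142 141 141 139 137 128 113  99
  75  66  88  97  98  93  87  90 105 109  76  37  28  34  39  38]
204 [141 141 142 142 141 141 141 141 141 142 142 141 140 139 138 135 126 110
 102 100  98  92  88  95 105 100 100 108 118 122 109  67  39  39]
208 [141 140 140 141 140 140 139 138 137 139 151 167 162 140 123 109 103 101
  98  92  88  97 112 116 109 117 132 138 140 137 120  74  44  39]
212 [143 143 143 144 143 142 140 135 124 112 113 119 112 102 100 100 100 108
 134 150 132 114 110 123 136 139 139 139 137 137 135 131 128 111]
```

Call:
{"api": "servo_tool", "payload": {"rows": [{"slide":[-0.0015,0.0005,-0.004],"roll":0,"hand":245},{"slide":[-0.003,0.001,-0.008],"roll":0,"hand":245},{"slide":[-0.005,0.0015,-0.012],"roll":0,"hand":245},{"slide":[-0.007,0.002,-0.016],"roll":0,"hand":245},{"slide":[-0.009,0.0025,-0.02],"roll":0,"hand":245},{"slide":[-0.011,0.003,-0.024],"roll":0,"hand":245},{"slide":[-0.011,0.003,-0.024],"roll":0,"hand":245},{"slide":[-0.011,0.003,-0.024],"roll":0,"hand":245}]}}

```text
clock: 20.7
position: [489.5, 227.3, 328.5]
orientation: [[0.246, 0.969, 0.008], [0.969, -0.246, 0.002], [0.004, 0.007, -1.0]]
contact_force: [6.2, -1.4, 13.8]
gripper_width: 0.251
finger_force: 7.3
```

```bash
python3 look.py s9 188 217
```

```text
20.7 [489.5 227.3 328.5] [ 6.2 -1.4 13.8] 23.799073671968184
188 [27 31 41 48 50 50 50 49 49 49 49 49 49 51 48 30 18 20 26 48 71 80 84 81
 80 83 87 75 50 27 17 18 21 34]
192 [27 28 28 27 28 28 27 28 26 27 26 26 27 28 26 20 20 21 25 32 41 41 42 43
 48 64 79 78 55 29 20 20 30 38]
196 [114 115 115 115 115 115 116 116 116 117 116 117 116 115 102  64  30  20
  26  44  86 125 143 147 125 110  92  77  54  29  19  22  34  45]
200 [140 140 140 140 140 142 141 142 142 142 142 142 140 139 135 117  71  31
  26  44  74  94 102 104 102  96 100 102  71  34  22  28  37  39]
204 [141 141 142 141 143 141 141 141 141 141 141 140 140 139 138 135 117  82
  82  96  98  96  91  96 105 100 100 100  86  52  36  38  39  39]
208 [141 139 140 141 140 140 139 138 137 139 151 168 162 140 122 107 103 102
  99  94  91  99 112 116 110 117 132 139 141 137 120  74  42  40]
212 [143 143 144 144 143 142 140 135 124 112 113 120 113 104 101 100 100 110
 135 152 136 116 110 122 136 140 140 139 138 137 135 132 128 111]
216 [141 141 142 143 142 136 122 109 110 114 128 149 143 125 108 100 102 105
 107 105 114 130 139 140 142 141 141 140 138 136 136 135 136 135]
```

```bash
python3 - <<'E'
from traj import *
ob=arm.get_obs();M=ob['ft_torque'];F=ob['contact_force'];print(F,M@R[:,1],M@np.r_[l,0],F@R[:,1])
t=snap('top','t9');T=t['pixels'].astype(int).sum(2)//3
print(T[258:282,262:282])
S=load('s9')['pixels'].astype(int).sum(2)//3; print(S[192:202,270:290])
print('pred top near end', [proj(t,o+R@[0,44,100+s])[0].round(1) for s in(50,54,58)],[proj(load('s9'),o+R@[0,44,100+s])[0].round(1) for s in(50,54,58)])
E
```

```text
[ 5.49073306 -0.87275462 13.05170264] 0.7823759080640567 -0.10649178288721356 -0.5376268630635164
[[ 40  31  22  20  18  22  35  42  39  47  46  53  51  57  77 100 106 106
  103 102]
 [ 45  33  20  22  23  21  27  32  28  35  35  41  38  55  79  99 103 100
  101 100]
 [ 52  37  26  19  17  14  22  23  25  34  33  34  44  62  74  86  89  86
   89  98]
 [ 52  49  29  28  18  22  22  28  23  31  38  38  54  72  75  77  76  75
   74  79]
 [ 50  47  35  19  20  19  19  24  29  29  32  37  54  77  76  77  71  75
   71  73]
 [ 47  49  34  29  22  21  14  25  32  29  33  36  50  74  77  77  79  77
   77  77]
 [ 46  51  49  35  24  25  24  19  22  31  32  30  48  75  75  77  77  79
   77  76]
 [ 37  44  45  32  34  25  24  28  57  73  75  68  56  72  77  75  76  77
   76  72]
 [ 29  45  47  41  24  27  25  40  91 137 146 132  85  69  73  73  72  76
   76  73]
 [ 33  40  46  40  36  31  17  41 107 169 178 150  92  67  66  70  67  72
   76  72]
 [ 31  25  42  47  41  28  16  35  96 156 170 128  83  67  70  71  70  70
   77  76]
 [ 28  33  40  45  41  28  18  26  71 121 139  99  71  66  66  64  
[... 1347 characters left out ...]
  78  54  28  20  22
   40  54]
 [102  64  30  20  26  44  86 125 143 147 125 110  92  77  54  29  19  22
   34  45]
 [120  70  28  22  24  37  75 124 158 172 168 150 107  79  55  29  19  21
   29  38]
 [125  80  35  20  23  32  67 112 145 169 176 152 109  87  59  31  22  22
   29  36]
 [132 103  55  25  23  34  64  98 117 134 141 121 102  95  64  31  22  25
   34  38]
 [135 117  71  31  26  44  74  94 102 104 102  96 100 102  71  34  22  28
   37  39]
 [135 123  89  45  35  62  88  97  98  94  87  87  95 100  75  38  22  28
   37  40]]
pred top near end [array([272.1, 268.2]), array([272.1, 267.3]), array([272.2, 266.5])] [array([277.7, 199.6]), array([278.5, 198.2]), array([279.3, 196.8])]
```

Call:
{"api": "servo_tool", "payload": {"rows": [{"slide":[0.0065,-0.001,0.009],"roll":0,"hand":245},{"slide":[0.007,0.002,0.011],"roll":0,"hand":245},{"slide":[0.008,0.0045,0.011],"roll":0,"hand":245},{"slide":[0.008,0.0045,0.009],"roll":0,"hand":245},{"slide":[0.006,0.005,0.005],"roll":0,"hand":245},{"slide":[0.004,0.0055,0.001],"roll":0,"hand":245},{"slide":[0.002,0.006,-0.003],"roll":0,"hand":245},{"slide":[0,0.0065,-0.007],"roll":0,"hand":245}]}}

```text
clock: 21.8
position: [489.3, 229.9, 325.3]
orientation: [[0.247, 0.969, 0.007], [0.969, -0.247, 0.002], [0.003, 0.006, -1.0]]
contact_force: [4.6, -2.1, 16.8]
gripper_width: 0.263
finger_force: 7.9
```

```bash
cat > look2.py <<'E'
import sys
from traj import *
ob=arm.get_obs();M=ob['ft_torque'];F=ob['contact_force'];P_=ob['position']
print(ob['clock'],P_.round(1),F.round(1),'w',ob["gripper_width"]*95,'Fy',F@R[:,1],'My',M@R[:,1],'Mu',M@np.r_[l,0])
s=snap('side','s_'+sys.argv[1])['pixels'].astype(int).sum(2)//3
r=int(sys.argv[2]);print(s[r:r+26:2,262:288])
t=snap('top','t_'+sys.argv[1])['pixels'].astype(int).sum(2)//3
r=int(sys.argv[3]);print(t[r:r+16,264:280])
E
python3 look2.py a 192 262
```

```text
21.8 [489.3 229.9 325.3] [ 4.6 -2.1 16.8] w 24.97773880246472 Fy 0.839997073888755 My 0.7569864470692094 Mu -0.28408161800931053
[[ 26  27  26  28  28  26  28  40  49  32  21  21  24  28  36  40  41  43
   48  62  78  76  55  29  19  18]
 [ 29  30  30  32  31  31  32  38  43  28  20  21  23  33  58  98 135 140
  106  90  88  78  55  30  19  22]
 [116 117 116 117 116 117 117 114  99  54  23  20  27  55  95 127 148 170
  167 145 104  78  55  30  21  21]
 [144 144 144 144 145 145 144 142 123  72  28  21  27  49  80 107 129 154
  164 142 107  93  71  36  21  22]
 [141 142 142 143 142 142 140 137 122  82  39  23  28  52  82  99 101 100
   95  94 105 110  80  40  22  28]
 [142 141 141 142 141 139 138 136 128 105  67  38  52  81  97 100  96  89
   84  80  85  93  74  39  26  41]
 [141 141 141 142 141 140 140 139 137 122  83  60  79  97  99  95  90  96
  105 100  99 100  86  48  29  41]
 [140 140 140 140 140 141 142 141 136 122  99  91  98 100  96  92 100 116
  118 109 114 127 121  87  66  48]
 [140 138 137 138 152 168 161 140 121 108 104 101  99  94  91 102 118 118
  110 117 132 139 139 134
[... 819 characters left out ...]
 105  71  68  70  67  70  71]
 [ 48  35  26  20  39 108 166 178 160  96  71  68  66  69  68  69]
 [ 47  38  24  15  31  86 133 153 125  84  68  66  69  66  67  70]
 [ 43  42  36  25  22  54  96 115 101  78  72  67  64  74  75  73]
 [ 38  40  39  22  20  43  83 106  95  75  71  68  71  98 117 106]
 [ 31  44  41  32  26  45  80 105  94  73  72  69  88 124 158 158]
 [ 28  38  38  31  25  40  79 103  94  68  70  69  88 123 151 155]
 [ 31  37  36  39  31  39  75 102  92  72  68  68  82 104 119 119]
 [ 29  32  38  28  31  47  78 103  91  73  65  65  85 105 113 114]
 [ 33  28  33  32  31  41  79 103  93  69  64  70  97 135 141 131]
 [ 27  27  26  28  24  39  68  96  90  68  65  76 119 163 167 162]]
```

Call:
{"api": "servo_tool", "payload": {"rows": [{"slide":[-0.002,0.001,0.006],"roll":0,"hand":245},{"slide":[-0.006,0.002,0.009],"roll":0,"hand":245},{"slide":[-0.01,0.004,0.01],"roll":0,"hand":245},{"slide":[-0.014,0.006,0.011],"roll":0,"hand":245},{"slide":[-0.018,0.007,0.012],"roll":0,"hand":245},{"slide":[-0.021,0.008,0.0125],"roll":0,"hand":245},{"slide":[-0.021,0.008,0.0125],"roll":0,"hand":245},{"slide":[-0.021,0.008,0.0125],"roll":0,"hand":245}], "grip_force": 5}}

```text
clock: 22.9
position: [479.5, 232.9, 328.7]
orientation: [[0.246, 0.969, 0.0], [0.969, -0.246, -0.0], [-0.0, 0.0, -1.0]]
contact_force: [-0.1, -2.1, 6.9]
gripper_width: 0.213
finger_force: 5.4
```

```bash
python3 look2.py b 188 260
```

```text
22.9 [479.5 232.9 328.7] [-0.1 -2.1  6.9] w 20.260996809697364 Fy 2.0931256724188527 My -0.13468686949649858 Mu -0.5817769761512243
[[ 50  51  50  51  47  30  18  19  27  47  70  75  77  77  77  77  67  38
   18  18  22  44  80 111 122 123]
 [ 45  44  46  44  40  25  19  20  26  44  62  61  62  71  81  81  64  36
   20  19  23  50  89 118 122 112]
 [ 28  27  27  27  24  22  18  19  24  36  56  72  82  87  87  83  68  39
   20  19  27  59  98 115 110  88]
 [ 29  30  29  32  34  36  25  22  30  64 119 162 171 155 113  86  71  41
   20  20  31  67 102 106  87  56]
 [115 116 116 114 105  77  40  25  45  78 111 137 144 122  94  84  71  40
   21  21  33  65  89  74  52  41]
 [144 144 144 143 134 104  55  37  63  90  98  97  90  85  84  83  71  41
   22  28  55  88 111 131 122  73]
 [141 142 142 142 140 124  84  68  91  99  98  92  86  84  84  81  68  39
   21  35  74 109 113 120 103  61]
 [141 141 141 141 140 137 122  97  97  99  95  87  84  85  84  75  51  35
   27  42  73  98 100  99  91  58]
 [141 141 141 142 141 138 126 108 100  96  89  85  85  89  98 107 100  82
   72  82  98 109 119 
[... 822 characters left out ...]
  68  73  78  72  77  76  75]
 [ 25  18  17  25  34  32  32  41  56  76  78  74  73  69  68  72]
 [ 13  19  22  27  32  33  35  45  66  80  74  72  67  69  72  72]
 [ 25  20  18  24  30  30  39  48  69  78  75  68  71  70  72  72]
 [ 30  21  21  27  25  26  37  52  72  73  73  68  63  64  67  69]
 [ 28  17  24  36  48  38  46  63  73  76  75  67  69  68  74  74]
 [ 32  24  34  73 107  92  86  82  77  76  72  68  73  99 118 107]
 [ 21  21  44 105 155 155 142 116  82  69  70  71  85 125 157 154]
 [ 21  16  41 108 170 192 175 121  81  66  65  70  88 124 148 156]
 [ 32  15  34  87 155 193 176 110  74  66  67  68  82 105 118 121]
 [ 25  19  23  59 118 155 144  89  66  66  69  63  83 106 115 114]]
```

Call:
{"api": "servo_tool", "payload": {"rows": [{"slide":[-0.006,0.0005,0.004],"roll":0,"hand":245},{"slide":[-0.01,0.002,0.006],"roll":0,"hand":245},{"slide":[-0.01,0.002,0.006],"roll":0,"hand":206},{"slide":[-0.01,0.002,0.006],"roll":0,"hand":204},{"slide":[-0.01,0.002,0.006],"roll":0,"hand":202},{"slide":[-0.01,0.002,0.006],"roll":0,"hand":200},{"slide":[-0.01,0.002,0.006],"roll":0,"hand":199},{"slide":[-0.01,0.002,0.006],"roll":0,"hand":198}]}}

```text
clock: 24.0
position: [475.6, 233.8, 330.9]
orientation: [[0.247, 0.969, 0.0], [0.969, -0.247, -0.0], [-0.0, 0.0, -1.0]]
contact_force: [-0.2, 0.3, 0.1]
gripper_width: 0.222
finger_force: 0.1
```

```bash
python3 look2.py c 188 264
```

```text
24.0 [475.6 233.8 330.9] [-0.2  0.3  0.1] w 21.048352938987904 Fy -0.26414667745069736 My -0.0323770350827513 Mu -0.08995444158692478
[[ 49  49  43  26  16  20  24  35  51  68  74  76  78  82  80  52  25  17
   18  23  47  75  92 112 123 122]
 [ 43  44  38  24  18  19  23  34  46  54  60  69  81  86  77  53  29  18
   17  22  44  79 111 123 122 113]
 [ 27  27  31  35  23  21  22  32  57  87 104 109 104  91  76  53  29  19
   19  34  69 106 121 120 109  86]
 [ 29  31  38  40  27  21  27  60 121 174 184 173 137  97  76  52  29  18
   24  45  83 115 119 109  88  56]
 [115 116 109  87  46  23  36  68  99 115 118 109  92  83  75  54  29  18
   26  55  91 110 101  75  51  41]
 [144 144 140 122  70  32  53  82  97  99  92  87  84  83  76  55  29  23
   42  87 124 125 118 131 121  73]
 [141 141 141 134 107  64  66  91  99  95  87  83  84  84  76  55  30  25
   49  92 125 123 112 116 101  61]
 [141 140 141 140 123  90  90  98  97  89  85  84  85  84  75  48  30  35
   51  69  86 100  99  99  91  58]
 [141 141 141 140 132 112 101  99  94  86  84  85  87  96 107 106 101 105
  105  99 101 109 11
[... 824 characters left out ...]
  78  72  68  68  68  71  69]
 [ 18  19  26  21  26  27  33  56  71  75  73  66  68  66  76  70]
 [ 19  14  20  26  27  27  35  52  73  76  74  70  73  98 115 106]
 [ 13  23  40  61  66  56  54  64  73  70  71  69  89 123 155 159]
 [ 21  30  70 123 143 119  95  80  70  67  70  68  87 122 150 153]
 [ 20  35  87 151 186 176 150  95  73  68  70  69  78 104 119 125]
 [ 19  31  82 148 195 201 175 104  70  68  62  67  83 107 118 110]
 [ 20  26  64 120 169 186 165 102  66  63  64  67 101 137 141 130]
 [ 24  14  36  75 116 136 127  83  66  68  69  79 118 160 167 161]
 [ 31  18  21  50  84  93  87  77  67  68  80 115 136 166 174 174]
 [ 35  26  18  48  78  89  81  73  67  71 118 160 165 172 174 177]]
```

Call:
{"api": "servo_tool", "payload": {"rows": [{"slide":[0,0,0.012],"roll":0,"hand":198},{"slide":[0,0,0.025],"roll":0,"hand":198},{"slide":[0,0,0.038],"roll":0,"hand":198},{"slide":[0,0,0.05],"roll":0,"hand":198},{"slide":[0.001,0,0.05],"roll":0,"hand":201},{"slide":[0.003,-0.001,0.05],"roll":0,"hand":205},{"slide":[0.005,-0.0012,0.05],"roll":0,"hand":209},{"slide":[0.007,-0.0018,0.05],"roll":0,"hand":212}]}}

```text
clock: 25.1
position: [478.5, 233.1, 350.8]
orientation: [[0.246, 0.969, -0.0], [0.969, -0.246, -0.0], [-0.0, -0.0, -1.0]]
contact_force: [0.0, -0.8, -0.7]
gripper_width: 0.172
finger_force: 0.1
```

```bash
python3 look2.py d 186 266
```

```text
25.1 [478.5 233.1 350.8] [ 0.  -0.8 -0.7] w 16.379272260136172 Fy 0.7383429851995766 My -0.010661275959431012 Mu -0.08272101232463086
[[ 86  85  82  80  74  56  30  21  23  35  58  78  78  67  64  58  33  18
   22  46  73  78  70  70  89 116]
 [ 50  49  49  49  48  42  26  18  21  28  47  69  76  78  74  55  28  19
   28  57  85  84  92 112 122 122]
 [ 44  46  44  45  44  42  32  24  22  25  44  69  85  86  78  55  29  20
   30  46  62  82 111 122 121 112]
 [ 26  26  28  27  27  33  37  28  38  66  95 109 106  92  79  59  33  24
   42  65  83 108 121 119 109  86]
 [ 29  30  31  31  31  30  32  51 106 162 184 177 147 103  78  62  38  39
   61  89 117 123 120 108  87  56]
 [115 116 116 116 116 116 116 109 103 113 122 118  98  85  82  75  74  96
  122 126 123 117 101  74  52  39]
 [143 143 144 144 144 143 137 121 104  99  93  86  84  84  85  88 103 131
  147 148 142 127 118 131 121  73]
 [142 141 142 142 142 138 127 109 101  96  89  84  84  83  81  76  81  93
  107 123 131 124 113 119 103  61]
 [140 140 141 141 139 131 114 102  99  92  85  84  84  84  75  53  50  67
   80  81  88  99  9
[... 824 characters left out ...]
  75  75  71  75  99 116 108]
 [ 21  49  76  82  77  68  57  64  74  72  71  67  86 125 155 156]
 [ 28  70 123 156 157 144 114  80  70  70  66  68  87 123 149 155]
 [ 30  81 151 195 200 192 160  99  70  68  68  67  81 105 118 120]
 [ 28  75 144 196 205 200 177 107  71  67  65  67  81 107 115 112]
 [ 18  44 109 159 171 169 148  95  72  64  66  66 101 135 140 130]
 [ 21  29  64 101 111 113 108  83  66  63  65  78 117 162 167 160]
 [ 22  25  51  82  87  87  87  75  69  65  81 116 139 166 174 176]
 [ 30  29  53  80  85  89  85  71  65  73 112 162 166 171 175 181]
 [ 35  26  50  79  88  89  86  75  65  73 115 155 158 161 174 177]
 [ 30  29  51  80  89  90  84  75  68  66  90 122 121 127 148 156]]
```

```bash
cat > est.py <<'E'
from traj import *
from scipy.optimize import least_squares
def pose(S,T,edge,topS,topT,th0=20):
    a=np.pi/6
    def pt(q,x,y,z): # plate coords -> world ; q=p,s,theta,y0 ; x right
        t=q[2]; b=np.array([0,35])+q[1]*np.array([.5,np.cos(a)])+q[0]*np.array([np.cos(a),-.5])
        w=b+z*np.array([np.sin(t),np.cos(t)])+x*np.array([np.cos(t),-np.sin(t)])
        return np.r_[O+l*w[0],w[1]]+(q[3]+y)*R[:,1]
    def res(q):
        r=list((proj(S,pt(q,0,44.5,100))[0]-topS)*.7)+list(proj(T,pt(q,0,44.5,100))[0]-topT)
        A=proj(S,pt(q,-3.7,45,90))[0];B=proj(S,pt(q,-3.7,45,50))[0]
        for u,v in edge: r.append(u-(A[0]+(B[0]-A[0])*(v-A[1])/(B[1]-A[1])))
        return r
    f=least_squares(res,[0,54,np.radians(th0),0]);q=f.x
    return q,np.degrees(q[2]),np.array(f.fun).round(2)
E
python3 - <<'E'
from est import *
S,T=load('s_d'),load('t_d')
q,d,r=pose(S,T,[(268.9,198),(268.4,200),(267.9,202),(267.1,204),(266.5,206)],(271.9,194.3),(270.6,274.4))
print(q,d,r)
# vertical check at hover s3: robot pose known
S,T=load('s3'),load('t3'); g=S['pixels'].astype(int).sum(2)//3
for rr in range(184,214,4): print(rr,g[rr,252:270])
g=T['pixels'].astype(int).sum(2)//3; print(g[282:294,254:270])
E
```

```text
[ 3.82827352 56.28349519  0.30390945  0.91228092] 17.412728798434433 [-0.17  0.04 -0.   -0.19 -0.01  0.07  0.15 -0.06 -0.08]
184 [ 25  22  24  25  35  68 110 119  77  56  73  84  85  73  42  20  22  49]
188 [ 25  24  26  26  26  40  75 109 119 120 117 105  88  74  49  38  51  73]
192 [ 29  29  28  27  28  36  66  97 103 105 106 102  90  85  85  86  85  88]
196 [114 114 113 114 114 114 115 113 105 104 106 101  90  86  85  86  90  96]
200 [140 141 140 140 138 138 131 116 104 104 105 104  97  88  86  93 103 102]
204 [141 140 141 140 140 140 136 123 106 103 106 107 102  93  98 106 108 103]
208 [141 141 141 140 139 138 132 118 104 101 103 105 102 100 125 157 149 116]
212 [142 143 143 143 143 143 141 131 109 102 103 108 108 103  99 105 107 104]
[[ 45  53  49  37  19  21  15  22  25  49  76 107 129 121 114 127]
 [ 39  47  53  38  29  18  24  17  26  44  77  89 103 101 111 134]
 [ 33  48  47  47  36  25  33  22  18  47  88 111 111 103  93  99]
 [ 29  38  49  41  35  31  39  29  21  46 118 178 185 160 102  75]
 [ 26  34  43  50  38  36  38  30  15  52 142 216 227 199 111  74]
 [ 20  29  36  45  45  36  34  28  17  49 131 207 217 179 103  70]
 [ 31  29  34  39  50  40  28  23  18  36  94 152 164 131  87  69]
 [ 27  30  26  33  45  40  33  33  19  20  47  85 100  93  79  75]
 [ 34  27  26  33  40  42  41  22  25  25  35  60  80  89  88  95]
 [ 29  28  32  30  31  43  41  37  30  24  29  54  77  86  95 100]
 [ 32  25  30  25  33  39  44  34  32  23  36  55  76  81  86  90]
 [ 32  32  32  27  33  31  37  39  34  28  36  53  73  81  81  87]]
```

Call:
{"api": "servo_tool", "payload": {"rows": [{"slide":[0,0,0],"roll":0,"hand":225},{"slide":[0,0,0],"roll":0,"hand":245},{"slide":[0,0,0.006],"roll":0,"hand":245},{"slide":[-0.01,0.002,0.018],"roll":0,"hand":245},{"slide":[-0.02,0.004,0.026],"roll":0,"hand":245},{"slide":[-0.035,0.008,0.03],"roll":0,"hand":245},{"slide":[-0.05,0.012,0.03],"roll":0,"hand":245},{"slide":[-0.06,0.015,0.03],"roll":0,"hand":245}], "grip_force": 12}}

```text
clock: 26.2
position: [453.9, 239.2, 362.9]
orientation: [[0.246, 0.969, -0.0], [0.969, -0.246, -0.0], [-0.0, -0.0, -1.0]]
contact_force: [0.0, -0.4, -2.0]
gripper_width: 0.083
finger_force: 12.0
```

```bash
python3 - <<'E'
from traj import *
ob=arm.get_obs();print(ob['clock'],ob['position'],ob['contact_force'],ob['gripper_width']*95)
S=snap('side','s_e');T=snap('top','t_e');g=S['pixels'].astype(int).sum(2)//3
for rr in range(176,212,3): print(rr,g[rr,250:274])
g=T['pixels'].astype(int).sum(2)//3; print(g[278:296,252:270])
E
```

```text
26.2 [453.91079683 239.21167223 362.94660078] [ 0.02375447 -0.38730498 -1.99726348] 7.903781271139373
176 [103  83  74  76  78  77  76  64  36  17  17  18  31  64  83  52  19  17
  17  24  38  49  53  51]
179 [ 82  71  72  75  74  70  65  60  52  29  19  20  30  55  76  54  26  15
  19  39  77 107 113 107]
182 [ 81  41  34  35  35  35  37  46  53  34  20  21  42  90 120  78  28  19
  43 104 161 176 176 172]
185 [ 71  35  24  24  25  24  30  54  70  51  32  43  64  77  74  50  25  20
  37  74 108 117 115 111]
188 [ 36  27  25  26  26  26  31  56  91 111 115 118 116  94  77  54  30  26
  46  73  87  78  74  75]
191 [ 37  37  38  37  36  35  44  74 107 114 112 111 103  89  83  76  74  78
  85  96  98  63  43  44]
194 [ 25  26  25  27  26  27  34  66  97 102 103 107 102  90  86  85  85  85
  87  91  89  57  37  38]
197 [137 138 138 139 138 138 137 131 116 104 104 106 101  90  85  85  86  90
  95  96  95  60  38  41]
200 [138 140 140 140 140 140 138 132 117 104 104 106 101  91  85  86  90  95
  93  97 115 123 113  98]
203 [140 141 141 141 141 140 140 134 116 104 103 106 106 101  90  93 10
[... 888 characters left out ...]
186 183 166 118  83  78]
 [ 32  44  48  44  33  29  22  10  26  79 145 205 223 226 201 128  82  73]
 [ 30  36  45  50  35  27  23  24  23  58 117 177 215 222 202 125  71  71]
 [ 30  29  42  51  39  27  22  10  26  39  76 127 166 182 174 108  72  76]
 [ 29  29  36  44  47  32  27  26  18  31  57  82 103 123 128  92  86  98]
 [ 27  30  30  40  44  43  35  22  24  24  51  73  76  86  95  88  92  98]
 [ 32  26  29  28  42  38  38  31  21  26  50  73  72  80  84  86  86  89]
 [ 32  30  30  26  39  37  43  34  27  29  51  74  76  78  86  84  87  84]
 [ 27  30  27  36  33  34  39  39  32  30  51  78  76  79  84  83  81  83]
 [ 27  28  32  27  38  31  39  39  24  33  50  79  82  79  88  88  88  84]]
```

```bash
python3 - <<'E'
from est import *
S,T=load('s_e'),load('t_e')
for e in ([(257.1,191),(257.2,194),(257.6,200),(257.9,206)],):
  q,d,r=pose(S,T,e,(260,188),(267.0,287.3),0)
  print(q,d,r)
P_=np.array([453.91,239.21,362.95]);print('robot u',(P_[:2]-O)@l,'bz guess',P_[2]-190+13-100)
E
```

```text
[-2.17955750e+00  6.38358610e+01  1.95844475e-02  1.84478495e+00] 1.1221061834972013 [-0.71  0.01  0.   -0.01 -0.34 -0.3  -0.02  0.17]
robot u 28.05037978024749 bz guess 85.94999999999999
```

Call:
{"api": "servo_tool", "payload": {"rows": [{"slide":[-0.004,0.003,0],"roll":0,"hand":245},{"slide":[-0.008,0.0055,-0.005],"roll":0,"hand":245},{"slide":[-0.008,0.0055,-0.01],"roll":0,"hand":245},{"slide":[-0.008,0.0055,-0.015],"roll":0,"hand":245},{"slide":[-0.008,0.0055,-0.02],"roll":0,"hand":245},{"slide":[-0.008,0.0055,-0.024],"roll":0,"hand":245},{"slide":[-0.008,0.0055,-0.0275],"roll":0,"hand":245},{"slide":[-0.008,0.0055,-0.0275],"roll":0,"hand":245}]}}

```text
clock: 27.3
position: [451.7, 241.4, 353.6]
orientation: [[0.247, 0.969, 0.004], [0.969, -0.247, 0.001], [0.002, 0.003, -1.0]]
contact_force: [-1.1, 0.2, 15.8]
gripper_width: 0.084
finger_force: 12.1
```

Call:
{"api": "servo_tool", "payload": {"rows": [{"slide":[-0.001,0,0.006],"roll":0,"hand":245},{"slide":[-0.005,0.001,0.006],"roll":0,"hand":245},{"slide":[-0.008,0.002,0.006],"roll":0,"hand":245},{"slide":[-0.008,0.002,0.003],"roll":0,"hand":245},{"slide":[-0.008,0.002,0],"roll":0,"hand":245},{"slide":[-0.008,0.002,-0.002],"roll":0,"hand":245},{"slide":[-0.008,0.002,-0.004],"roll":0,"hand":245},{"slide":[-0.008,0.002,-0.004],"roll":0,"hand":245}]}}

```text
clock: 28.3
position: [448.5, 242.2, 352.0]
orientation: [[0.246, 0.969, 0.004], [0.969, -0.246, 0.001], [0.002, 0.003, -1.0]]
contact_force: [0.2, -1.0, 18.4]
gripper_width: 0.084
finger_force: 12.1
```

Call:
{"api": "servo_tool", "payload": {"rows": [{"slide":[-0.001,0,0.006],"roll":0,"hand":245},{"slide":[-0.005,0.001,0.006],"roll":0,"hand":245},{"slide":[-0.008,0.002,0.006],"roll":0,"hand":245},{"slide":[-0.008,0.002,0.003],"roll":0,"hand":245},{"slide":[-0.008,0.002,0],"roll":0,"hand":245},{"slide":[-0.008,0.002,-0.002],"roll":0,"hand":245},{"slide":[-0.008,0.002,-0.003],"roll":0,"hand":245},{"slide":[-0.008,0.002,-0.003],"roll":0,"hand":245}]}}

```text
clock: 29.3
position: [445.1, 243.0, 350.7]
orientation: [[0.246, 0.969, 0.003], [0.969, -0.246, 0.001], [0.002, 0.003, -1.0]]
contact_force: [0.1, -1.1, 18.7]
gripper_width: 0.092
finger_force: 12.3
```

Call:
{"api": "servo_tool", "payload": {"rows": [{"slide":[0.003,-0.0005,0.003],"roll":0,"hand":245},{"slide":[0.01,-0.002,0.003],"roll":0,"hand":245},{"slide":[0.018,-0.004,0.003],"roll":0,"hand":245},{"slide":[0.026,-0.006,0.003],"roll":0,"hand":245},{"slide":[0.034,-0.008,0.003],"roll":0,"hand":245},{"slide":[0.042,-0.01,0.002],"roll":0,"hand":245},{"slide":[0.049,-0.012,0.001],"roll":0,"hand":245},{"slide":[0.054,-0.0135,0],"roll":0,"hand":245}], "grip_force": 8}}

```text
clock: 30.3
position: [466.3, 237.5, 349.3]
orientation: [[0.247, 0.969, -0.001], [0.969, -0.247, 0.0], [-0.0, -0.001, -1.0]]
contact_force: [-0.9, 0.7, 7.6]
gripper_width: 0.107
finger_force: 8.8
```

```bash
python3 - <<'E'
from traj import *
ob=arm.get_obs();print(ob['clock'],ob['position'],ob['contact_force'],ob['gripper_width']*95)
S=snap('side','s_f');T=snap('top','t_f');g=S['pixels'].astype(int).sum(2)//3
for rr in range(186,212,2): print(rr,g[rr,256:280])
g=T['pixels'].astype(int).sum(2)//3; print(g[266:294,258:276])
E
```

```text
30.3 [466.31239718 237.53551773 349.32268872] [-0.88577128  0.68025807  7.58183303] 10.15960500567078
186 [29 44 69 82 84 84 80 62 34 18 21 28 54 85 86 49 20 17 21 37 54 55 47 38]
188 [27 31 40 48 49 50 49 43 26 20 25 41 66 85 78 46 22 19 23 46 70 80 85 81]
190 [39 39 41 43 43 44 44 42 36 41 60 76 85 84 74 46 23 19 26 44 56 59 60 60]
192 [ 27  28  27  28  29  28  35  71 123 159 166 148 111  88  73  46  24  18
  27  35  39  39  41  42]
194 [ 26  26  27  27  27  28  45  94 144 156 150 131 100  84  74  47  27  27
  32  40  59  98 134 136]
196 [114 115 114 114 114 114 110 101 100 101  97  90  85  85  80  72  64  61
  54  73 104 122 123 128]
198 [143 143 143 144 144 142 133 114 103  99  93  87  86  85  85  86  86  80
  70  85  97  97 106 131]
200 [140 139 140 140 140 136 123 107 101  98  91  87  86  85  85  86  92  94
  87  94  87  76  80  93]
202 [141 141 141 140 140 135 122 106 101  97  89  86  85  85  86  87  98 111
 104  88  59  43  50  68]
204 [141 141 141 141 140 133 116 104  99  95  90  86  84  85  86  89  96 104
 111 119 114 110 109 108]
206 [140 140 140 140 138 128 110 101  98  9
[... 1666 characters left out ...]
 85 121 152 153 124 121]
 [ 31  41  38  33  26  26  51  69  69  75  78  72  77 109 143 144 131 124]
 [ 39  34  40  34  33  33  50  70  79  74  73  73  73  82 110 129 126 114]
 [ 30  38  32  38  32  34  50  72  74  75  72  73  73  75  98 121 128 113]
 [ 33  30  29  34  30  37  50  71  76  75  71  75  72  80 102 125 131 117]
 [ 32  21  25  33  31  30  50  71  83  85  88 101 101  96 113 129 128 116]
 [ 29  32  31  29  32  19  45  69  86 100 130 156 156 134 139 137 131 114]
 [ 27  26  34  34  33  31  42  64  84 102 135 163 158 147 166 157 134 113]
 [ 33  29  34  30  22  26  36  59  83  93 106 125 123 139 172 165 131 113]
 [ 28  22  29  34  32  29  32  55  81  86  95 109 112 128 151 139 117 111]]
```

```bash
python3 - <<'E'
from est import *
S,T=load('s_f'),load('t_f')
q,d,r=pose(S,T,[(262.7,198),(262.1,200),(262.0,202),(261.7,204),(261.4,206),(260.95,208),(260.7,210)],(265.8,193),(268.6,281.4),10)
print(q,d,r)
E
```

```text
[4.71924703e-02 5.36214385e+01 1.88687704e-01 5.35882453e-01] 10.811009056732047 [-0.54  0.01 -0.   -0.37  0.1  -0.18  0.03  0.05  0.07 -0.07  0.  ]
```

```bash
python3 - <<'E'
from traj import *
L=15
ob=arm.get_obs()
b=tcp(10.8,53.6,0,L)[0]
for th,s in((10.8,53.6),(15,52),(20,50),(24,48),(27,46),(30,43),(30,25),(30,0)):
    a,w=tcp(th,s,0,L); print(th,s,(a-b).round(1),round(w,1))
E
```

```text
10.8 53.6 [0. 0. 0.] 10.7
15 52 [ 5.6 -1.5 -2.5] 11.6
20 50 [12.1 -3.1 -6.1] 12.6
24 48 [16.9 -4.4 -9.8] 13.4
27 46 [ 20.2  -5.3 -13.3] 13.9
30 43 [ 22.9  -5.9 -17.8] 14.4
30 25 [ 14.1  -3.7 -33.4] 14.4
30 0 [  2.   -0.5 -55.1] 14.4
```

Call:
{"api": "servo_tool", "payload": {"rows": [{"slide":[0.005,-0.001,-0.002],"roll":0,"hand":245},{"slide":[0.01,-0.0025,-0.004],"roll":0,"hand":245},{"slide":[0.015,-0.004,-0.0065],"roll":0,"hand":245},{"slide":[0.02,-0.005,-0.0095],"roll":0,"hand":245},{"slide":[0.0255,-0.0065,-0.0125],"roll":0,"hand":245},{"slide":[0.0305,-0.0075,-0.0155],"roll":0,"hand":245},{"slide":[0.036,-0.009,-0.0195],"roll":0,"hand":245},{"slide":[0.042,-0.0105,-0.0235],"roll":0,"hand":245}]}}

```text
clock: 31.4
position: [483.0, 233.3, 339.2]
orientation: [[0.246, 0.969, -0.002], [0.969, -0.246, -0.0], [-0.001, -0.002, -1.0]]
contact_force: [-2.0, 0.8, 1.0]
gripper_width: 0.155
finger_force: 9.2
```

```bash
cat > look3.py <<'E'
import sys
from traj import *
ob=arm.get_obs();print(ob['clock'],ob['position'],ob['contact_force'],ob['gripper_width']*95)
k,r0,c0,r1,c1=sys.argv[1],*map(int,sys.argv[2:6])
S=snap('side','s_'+k);T=snap('top','t_'+k);g=S['pixels'].astype(int).sum(2)//3
for rr in range(r0,r0+24,2): print(rr,g[rr,c0:c0+22])
g=T['pixels'].astype(int).sum(2)//3
for rr in range(r1,r1+15): print(rr,g[rr,c1:c1+14])
E
python3 look3.py g 188 260 264 262
```

```text
31.4 [482.99451745 233.28457113 339.19343676] [-1.99934238  0.78993187  1.01107878] 14.717701198586584
188 [50 50 50 49 49 49 49 49 51 48 30 18 20 27 47 71 77 79 73 43 21 18]
190 [44 44 44 44 45 45 44 45 44 40 25 20 21 24 38 55 62 71 75 44 21 19]
192 [28 28 26 27 26 27 27 26 27 24 19 20 21 23 30 44 59 73 73 44 22 19]
194 [28 27 28 28 30 31 30 31 31 35 36 26 24 34 62 87 88 84 73 42 21 26]
196 [115 115 116 116 116 116 115 116 117 111  92  59  68  97 110 111  99  86
  72  43  22  32]
198 [144 144 144 144 144 144 144 145 145 141 128 107 127 167 179 156 116  89
  73  46  32  60]
200 [141 141 141 142 142 142 142 142 141 138 130 112 103 106 104  93  85  81
  72  59  67  99]
202 [141 140 141 141 141 141 141 139 137 130 118 103  98  94  86  84  83  76
  59  66  79  80]
204 [141 141 141 141 141 141 141 140 134 120 105  99  95  86  83  86  97 110
 110 108 106 100]
206 [140 140 140 140 140 139 139 138 128 108 100  96  88  84  87  99 121 135
 138 135 123 109]
208 [140 139 138 138 137 138 150 164 150 115  98  90  84  86  98 121 135 138
 133 121 111 117]
210 [141 141 138 135 131 124 119 121 110  99
[... 168 characters left out ...]
6 29 30 33 45 67 77 81 74]
267 [29 32 19 21 25 25 30 27 41 57 73 78 77 72]
268 [37 48 32 16 25 23 31 32 30 54 73 75 71 71]
269 [39 47 34 17 18 22 25 29 36 55 72 76 74 68]
270 [33 32 26 16 37 61 65 62 61 65 75 73 75 64]
271 [ 35  26  18  27  73 123 142 121 107  91  78  70  75  69]
272 [ 38  28  25  27  82 146 182 171 158 136  92  70  69  69]
273 [ 43  26  22  25  75 139 185 186 185 166 103  68  65  73]
274 [ 42  38  23  19  55 112 156 167 173 156  95  66  68  67]
275 [ 43  44  34  19  34  72 114 134 135 115  82  64  64  67]
276 [ 33  37  34  26  31  67  97 105 102  87  71  63  66  68]
277 [32 36 32 30 32 61 90 99 93 84 70 63 64 80]
278 [ 34  35  38  27  28  59  87  98  96  90  67  67  81 115]
```

```bash
python3 - <<'E'
from est import *
S,T=load('s_g'),load('t_g')
q,d,r=pose(S,T,[(270.5,200),(269.8,202),(269.0,204),(268.4,206)],(273.7,197.3),(271.7,273),20)
print(q,d,r)
E
```

```text
[ 5.09132242 51.22951161  0.35673289  1.73746882] 20.439288734608922 [-0.38  0.01  0.   -0.26  0.01  0.02 -0.07  0.04]
```

Call:
{"api": "servo_tool", "payload": {"rows": [{"slide":[0.003,0,-0.001],"roll":0,"hand":245},{"slide":[0.006,-0.0005,-0.0025],"roll":0,"hand":245},{"slide":[0.009,-0.001,-0.005],"roll":0,"hand":245},{"slide":[0.012,-0.001,-0.008],"roll":0,"hand":245},{"slide":[0.015,-0.0015,-0.011],"roll":0,"hand":245},{"slide":[0.018,-0.002,-0.014],"roll":0,"hand":245},{"slide":[0.019,-0.002,-0.017],"roll":0,"hand":245},{"slide":[0.019,-0.002,-0.02],"roll":0,"hand":245}]}}

```text
clock: 32.5
position: [490.8, 232.5, 331.7]
orientation: [[0.246, 0.969, 0.0], [0.969, -0.246, -0.0], [0.0, 0.0, -1.0]]
contact_force: [-2.4, 0.6, 1.9]
gripper_width: 0.172
finger_force: 9.4
```

```bash
python3 look3.py i 190 262 262 262
```

```text
32.5 [490.83310355 232.4900425  331.69297005] [-2.37942823  0.61970185  1.88416305] 16.36371631763294
190 [44 45 45 45 45 44 45 45 47 53 49 30 20 22 24 38 55 59 60 59 51 30]
192 [26 27 28 26 27 26 28 27 31 34 33 23 21 21 24 29 39 42 39 43 43 28]
194 [ 27  31  30  30  31  30  31  31  32  35  33  23  21  21  32  72 120 132
  86  65  70  44]
196 [116 116 116 115 116 116 117 115  99  61  39  36  26  21  31  60  96 108
  92  86  75  43]
198 [144 144 144 144 145 144 145 142 126  83  52  45  31  25  29  51  79  94
  91  86  74  42]
200 [142 142 143 142 142 141 140 139 136 127 113  97  67  54  92 138 159 148
 108  87  76  43]
202 [141 141 141 141 140 139 137 136 136 134 131 116  83  82 120 152 163 148
 107  78  63  41]
204 [141 141 141 141 141 140 140 139 138 136 127 109  99  99 100  99  98 100
 105 100  96  99]
206 [140 141 140 139 140 141 141 140 136 125 109 105 102 101  96  92  99 116
 118 109 114 130]
208 [139 138 137 139 151 168 162 139 123 107 101 102 100  97  94 106 120 118
 110 117 131 138]
210 [138 135 132 125 121 128 125 116 107 103 101 100  95  95 109 121 114 109
 121 135 139 139]
[... 255 characters left out ...]
0 19 27 26 24 33 54 75 74 74 75]
266 [45 25 21 22 23 39 56 53 52 67 76 77 77 77]
267 [ 47  38  21  15  30  73 107 114 109 100  90  81  72  73]
268 [ 50  45  23  16  31  81 134 158 157 150 130  86  72  66]
269 [ 41  41  35  22  26  71 133 171 178 172 145  90  71  68]
270 [ 37  40  38  28  22  58 106 147 166 161 123  78  71  68]
271 [ 38  42  44  34  22  37  79 116 135 130  96  73  73  68]
272 [ 31  31  43  27  22  38  76 110 117 108  81  67  66  70]
273 [ 35  34  38  40  27  41  72 109 116 104  77  65  68  69]
274 [ 26  30  29  33  36  46  78 107 117 106  77  68  64  69]
275 [ 30  31  28  34  25  33  68 100 116 105  83  64  65  70]
276 [ 29  25  30  28  34  29  60  97 115 107  77  62  64  68]
```

Call:
{"api": "servo_tool", "payload": {"rows": [{"slide":[-0.0025,0.0015,-0.005],"roll":0,"hand":245},{"slide":[-0.0055,0.0025,-0.01],"roll":0,"hand":245},{"slide":[-0.008,0.003,-0.015],"roll":0,"hand":245},{"slide":[-0.011,0.004,-0.02],"roll":0,"hand":245},{"slide":[-0.0135,0.0045,-0.025],"roll":0,"hand":245},{"slide":[-0.0165,0.005,-0.03],"roll":0,"hand":245},{"slide":[-0.019,0.006,-0.035],"roll":0,"hand":245},{"slide":[-0.022,0.0065,-0.039],"roll":0,"hand":245}]}}

```text
clock: 33.6
position: [481.9, 235.1, 316.0]
orientation: [[0.246, 0.969, 0.0], [0.969, -0.246, -0.0], [0.0, 0.0, -1.0]]
contact_force: [-2.6, 0.5, 2.1]
gripper_width: 0.171
finger_force: 9.3
```

```bash
python3 look3.py j 194 260 264 262
```

```text
33.6 [481.93571174 235.1071398  316.04842887] [-2.58027197  0.45384337  2.13646103] 16.272211281194547
194 [ 28  26  29  29  30  30  31  37  40  28  19  20  26  45  60  50  59  91
 106  70  30  18]
196 [115 115 116 117 117 116 116 114  99  54  21  20  28  47  69  78 105 120
 104  63  30  19]
198 [144 144 144 144 144 144 145 142 124  70  27  21  26  44  68  88  96  93
  78  51  28  19]
200 [141 141 142 141 143 143 142 140 123  78  34  20  25  38  70  93  87  77
  70  47  25  18]
202 [142 142 141 142 141 141 141 138 126  92  45  23  24  36  64  82  71  74
  73  47  25  20]
204 [142 142 141 141 141 142 142 140 134 111  63  25  24  39  69  93  90  86
  77  52  28  24]
206 [141 140 140 140 140 140 140 140 141 132 105  61  70 120 155 153 121  94
  82  61  34  33]
208 [140 140 140 138 137 139 152 168 162 139 113  81 104 148 172 173 142 115
 107  78  54  79]
210 [142 140 139 136 132 125 122 128 125 115 104 100 101 103 103 104 110 120
 112 100 109 127]
212 [143 142 140 135 125 112 113 120 115 107 104 102 102 110 136 153 137 117
 111 122 136 139]
214 [142 141 136 123 109 109 120 114 107 104 10
[... 274 characters left out ...]
73 79 76 73]
267 [24 25 21 20 22 28 32 32 35 54 77 80 78 69]
268 [29 32 25 25 13 26 25 31 44 58 74 76 75 70]
269 [31 32 34 17 13 28 29 39 60 70 74 74 75 68]
270 [37 30 29 17 26 48 67 75 75 75 76 77 71 67]
271 [ 44  30  17  21  42  98 137 129 113 100  85  75  70  71]
272 [ 44  35  22  15  52 120 170 167 156 142 116  79  70  71]
273 [ 47  40  27  22  39 106 165 176 176 165 119  75  67  67]
274 [ 40  40  35  23  33  79 128 150 164 159 105  66  63  70]
275 [ 36  40  38  22  24  57  96 122 135 133  88  64  65  66]
276 [ 37  43  42  34  22  45  80 110 120 114  81  63  63  69]
277 [ 31  33  40  38  28  43  81 112 117 111  79  64  64  76]
278 [ 26  29  37  37  28  46  80 110 121 112  82  64  84 117]
```

Call:
{"api": "servo_tool", "payload": {"rows": [{"slide":[-0.0025,0.0005,-0.005],"roll":0,"hand":245},{"slide":[-0.0055,0.0015,-0.01],"roll":0,"hand":245},{"slide":[-0.008,0.002,-0.015],"roll":0,"hand":245},{"slide":[-0.011,0.003,-0.02],"roll":0,"hand":245},{"slide":[-0.0135,0.0035,-0.025],"roll":0,"hand":245},{"slide":[-0.0165,0.004,-0.03],"roll":0,"hand":245},{"slide":[-0.019,0.005,-0.035],"roll":0,"hand":245},{"slide":[-0.022,0.0055,-0.039],"roll":0,"hand":245}]}}

```text
clock: 34.7
position: [473.1, 237.3, 300.5]
orientation: [[0.246, 0.969, 0.0], [0.969, -0.246, 0.0], [0.0, 0.0, -1.0]]
contact_force: [-3.8, -0.0, 5.8]
gripper_width: 0.171
finger_force: 9.8
```

Call:
{"api": "servo_tool", "payload": {"rows": [{"slide":[-0.0015,0.0005,-0.003],"roll":0,"hand":245},{"slide":[-0.003,0.001,-0.006],"roll":0,"hand":245},{"slide":[-0.005,0.001,-0.009],"roll":0,"hand":245},{"slide":[-0.0065,0.0015,-0.012],"roll":0,"hand":245},{"slide":[-0.008,0.002,-0.015],"roll":0,"hand":245},{"slide":[-0.01,0.0025,-0.018],"roll":0,"hand":245},{"slide":[-0.011,0.003,-0.02],"roll":0,"hand":245},{"slide":[-0.012,0.003,-0.022],"roll":0,"hand":245}]}}

```text
clock: 35.7
position: [469.5, 238.4, 294.1]
orientation: [[0.246, 0.969, 0.006], [0.969, -0.246, 0.001], [0.003, 0.006, -1.0]]
contact_force: [-0.1, -4.4, 28.4]
gripper_width: 0.183
finger_force: 13.3
```

```bash
python3 look3.py k 204 256 268 260
```

```text
35.7 [469.51414247 238.39016597 294.11172227] [-0.0630215  -4.40304028 28.39794255] 17.374649002262945
204 [142 143 142 143 142 142 138 118  65  24  19  23  39  83 127 136 126 105
  77  41  20  19]
206 [141 140 141 141 141 141 139 123  78  35  28  37  46  85 124 125 112 113
 106  60  22  18]
208 [141 140 141 141 141 140 138 126  92  63 101 141 128  98 109 108 111 115
  94  51  21  19]
210 [142 142 143 142 142 141 139 131 113  90  98 101  74  62  91 106 107  97
  78  46  22  22]
212 [143 144 144 145 143 143 140 135 123 101  75  46  33  56  86  95  94 106
 131 136  87  43]
214 [144 143 143 143 143 141 136 124 105  87  57  52  93 139 163 160 141 126
 135 119  68  44]
216 [142 142 143 143 142 136 122 110 109 112 121 147 160 173 180 158 124 107
  96  62  48  81]
218 [143 143 143 142 135 120 105 102 103 111 130 156 172 178 160 123 105 104
  99  99 113 128]
220 [143 143 141 132 115 104 101 101 100  99 100 105 113 122 123 111 112 113
 119 131 137 139]
222 [143 141 132 115 104 102 100 101 101 100 101 101 101 100  95  94 110 131
 140 141 141 140]
224 [139 129 112 104 102 101  99 100 100 101 10
[... 274 characters left out ...]
49 63 75 76]
271 [28 22 19 24 14 18 27 31 28 42 62 73 78 74]
272 [28 29 25 13 22 20 27 27 37 61 66 77 75 74]
273 [40 24 26 27 22 15 22 29 42 60 71 77 74 70]
274 [48 37 34 36 28 20 28 41 55 65 67 69 71 68]
275 [ 48  41  34  31  19  23  47  84 103  96  87  81  74  68]
276 [ 48  50  34  24  20  22  70 117 153 149 142 122  93  67]
277 [ 47  45  37  25  22  26  64 129 173 179 175 151 105  65]
278 [ 43  50  39  26  21  22  54 111 160 173 180 159 102  69]
279 [ 37  45  41  30  24  10  34  79 129 148 156 137  86  68]
280 [ 29  37  47  37  29  14  33  62 106 122 122 113  79  70]
281 [ 28  35  46  45  33  23  20  54  90 114 117 108  74  62]
282 [ 27  32  40  40  37  31  23  42  86 115 118 109  82  80]
```

```bash
python3 - <<'E'
from est import *
S,T=load('s_k'),load('t_k')
for s in(0,3,6,10): print(s,proj(S,o+R@[0,44.5,100+s])[0].round(1),proj(T,o+R@[0,44.5,100+s])[0].round(1),'fork',proj(S,o+R@[0,60,122])[0].round(1))
for nm in('s_i','s_j'): 
    print(nm,[ (s,proj(load(nm),o+R@[0,44.5,100+s])[0].round(1)) for s in(46,28)])
E
```

```text
0 [267.7 216.8] [271.9 278.5] fork [270.5 211.3]
3 [268.3 215.8] [272.  277.9] fork [270.5 211.3]
6 [268.9 214.8] [272.  277.4] fork [270.5 211.3]
10 [269.7 213.4] [272.  276.5] fork [270.5 211.3]
s_i [(46, array([276.8, 201. ])), (28, array([273.2, 207.2]))]
s_j [(46, array([276.8, 201. ])), (28, array([273.2, 207.2]))]
```

Call:
{"api": "servo_tool", "payload": {"rows": [{"slide":[0,0,0.006],"roll":0,"hand":230},{"slide":[0,0,0.006],"roll":0,"hand":205},{"slide":[0,0,0.006],"roll":0,"hand":190},{"slide":[0,0,0.006],"roll":0,"hand":170},{"slide":[0,0,0.02],"roll":0,"hand":150},{"slide":[0,0,0.06],"roll":0,"hand":150},{"slide":[0,0,0.1],"roll":0,"hand":150},{"slide":[0,0,0.125],"roll":0,"hand":190}]}}

```text
clock: 36.8
position: [468.4, 238.5, 342.7]
orientation: [[0.246, 0.969, 0.001], [0.969, -0.246, 0.0], [0.0, 0.001, -1.0]]
contact_force: [0.5, 1.1, -0.3]
gripper_width: 0.356
finger_force: 0.0
```

```bash
python3 look3.py l 204 256 268 260; python3 - <<'E'
from traj import *
w=o+R@[0,0,101]; p=arm.get_obs()['position']; print('plate top centre cam',w,'delta from TCP xy',w[:2]-p[:2])
S=load('s_l');T=load('t_l')
E
```

```text
36.8 [468.39861942 238.51635139 342.66423271] [ 0.45596192  1.13415585 -0.27841808] 33.845500340323476
204 [141 141 141 141 141 141 141 140 141 141 141 141 140 139 138 136 126 112
 110 112 103 103]
206 [140 139 140 141 141 140 140 140 140 140 139 141 141 140 136 125 110 108
 107 101  95 104]
208 [139 140 140 141 140 140 139 138 136 138 151 168 161 140 122 106 102 102
  93  90  96 112]
210 [141 141 141 142 141 140 138 135 132 125 120 128 125 114 102  96  93  90
  90  99 116 125]
212 [143 143 143 143 142 142 139 135 123 112 113 120 117 117 117  98  91 105
 135 154 140 118]
214 [142 142 142 141 142 141 135 124 108 109 121 130 155 183 182 150 111 115
 139 136 115 113]
216 [141 141 142 142 141 135 122 109 109 115 133 167 188 192 177 135 107 105
 107 104 114 129]
218 [141 142 142 141 134 119 105 101 103 109 129 157 173 178 158 120 103 104
 104 113 129 138]
220 [142 142 140 131 115 104 100 100  99 100 100 104 112 120 123 111 114 114
 119 130 136 138]
222 [142 140 131 114 103 101 100 100  99 100 100 100 100  99  95  94 110 131
 139 140 140 139]
224 [138 128 112 103 101  99  99 100 100 100 10
[... 366 characters left out ...]
 47 73 79 77 72]
273 [23 26 18 26 29 23 25 28 26 51 69 75 75 69]
274 [17 17 23 36 38 40 31 26 33 52 67 72 77 68]
275 [21 26 34 55 80 94 78 66 61 70 69 71 69 66]
276 [ 27  20  37  69 115 148 145 132 118 109  96  85  76  63]
277 [ 29  20  29  66 126 172 182 176 165 157 144 138 113  76]
278 [ 13  23  22  60 113 161 178 183 179 176 173 165 130  80]
279 [ 28  13  24  56 100 131 148 156 154 161 171 167 118  78]
280 [ 20  18  27  51  84 110 121 117 115 129 146 139  96  70]
281 [ 21  25  19  43  81 109 114 113 109 114 114 109  79  63]
282 [ 31  27  18  42  80 113 117 111 110 112 109 100  72  69]
plate top centre cam [474.47737451 229.10199546 122.46856578] delta from TCP xy [ 6.03798781 -9.42343882]
```

Call:
{"api": "servo_tool", "payload": {"rows": [{"slide":[0.008,-0.002,0],"roll":0,"hand":255},{"slide":[0.015,-0.01,0],"roll":0,"hand":255},{"slide":[0.015,-0.013,-0.02],"roll":0,"hand":255},{"slide":[0.015,-0.013,-0.04],"roll":0,"hand":255},{"slide":[0.015,-0.013,-0.055],"roll":0,"hand":255},{"slide":[0.015,-0.013,-0.065],"roll":0,"hand":255},{"slide":[0.015,-0.013,-0.071],"roll":0,"hand":255},{"slide":[0.015,-0.013,-0.076],"roll":0,"hand":255}]}}

```text
clock: 37.9
position: [475.2, 233.3, 312.4]
orientation: [[0.246, 0.969, 0.004], [0.969, -0.246, 0.001], [0.002, 0.004, -1.0]]
contact_force: [2.8, -3.7, 18.9]
gripper_width: -0.0
finger_force: 8.9
```

Call:
{"api": "servo_tool", "payload": {"rows": [{"slide":[0,0,0.1],"roll":0,"hand":255},{"slide":[0,0,0.22],"roll":0,"hand":255},{"slide":[0,0,0.34],"roll":0,"hand":255},{"slide":[0,0,0.43],"roll":0,"hand":255},{"slide":[0.07,0.08,0.43],"roll":0,"hand":255},{"slide":[0.15,0.17,0.43],"roll":0,"hand":255},{"slide":[0.22,0.26,0.43],"roll":0,"hand":255},{"slide":[0.272,0.318,0.43],"roll":0,"hand":255}]}}

```text
clock: 38.9
position: [584.0, 362.0, 482.9]
orientation: [[0.246, 0.969, -0.0], [0.969, -0.246, -0.0], [-0.0, -0.0, -1.0]]
contact_force: [0.3, -0.5, 0.0]
gripper_width: 0.007
finger_force: 0.0
```

```bash
python3 - <<'E'
from traj import *
ob=arm.get_obs();print(ob['clock'],ob['position'],ob['contact_force'])
S=snap('side','s_m')['pixels'][:,:,::-1];T=snap('top','t_m')['pixels'][:,:,::-1]
a=cv2.resize(S[90:270,220:350],None,fx=3.1,fy=3.1,interpolation=2);b=cv2.resize(T[200:330,180:300],None,fx=3.1,fy=3.1,interpolation=2)
b=np.vstack([b,np.zeros((len(a)-len(b),b.shape[1],3),np.uint8)]);cv2.imwrite('pics/c8.png',np.hstack([a,b]))
S=load('s_m')
print((proj(S,o+R@[0,-61+162*np.cos(1.916),111+162*np.sin(1.916)])[0]-[220,90])*3.1)
E
```

```text
38.9 [583.99833763 361.95289518 482.93568582] [ 0.31098193 -0.48474265  0.03411618]
[288.31861223 169.74696039]
```

View pics/c8.png

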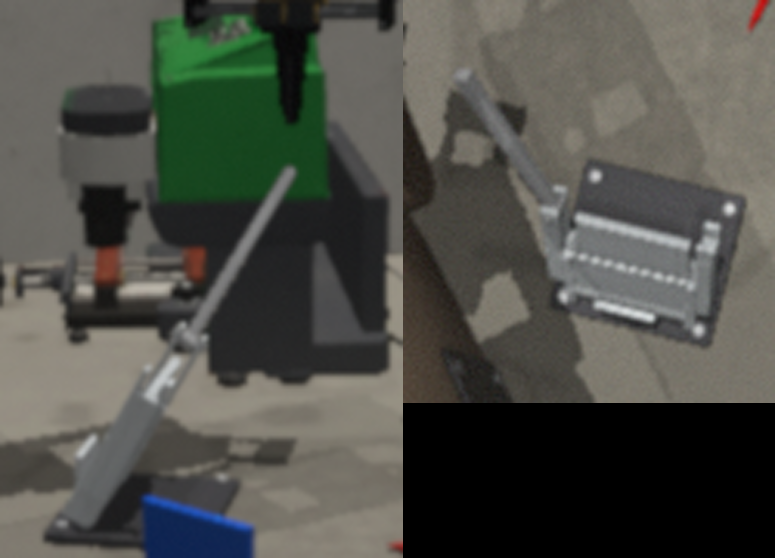

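Call:
{"api": "servo_tool", "payload": {"rows": [{"slide":[0,0,-0.06],"roll":0,"hand":255},{"slide":[0,0,-0.115],"roll":0,"hand":255},{"slide":[0,0,-0.132],"roll":0,"hand":255},{"slide":[-0.006,-0.024,-0.132],"roll":0,"hand":255},{"slide":[-0.015,-0.058,-0.132],"roll":0,"hand":255},{"slide":[-0.024,-0.092,-0.132],"roll":0,"hand":255},{"slide":[-0.033,-0.126,-0.132],"roll":0,"hand":255},{"slide":[-0.042,-0.16,-0.132],"roll":0,"hand":255}]}}

```text
clock: 40.0
position: [566.1, 295.4, 430.9]
orientation: [[0.247, 0.969, 0.0], [0.969, -0.247, 0.0], [0.0, 0.0, -1.0]]
contact_force: [1.1, 0.9, 0.1]
gripper_width: 0.004
finger_force: 0.3
```

```bash
cat > hasp.py <<'E'
import sys
from traj import *
# find hasp angle/tip by rendering bar line against image: score brightness contrast along the bar in the top view
ob=arm.get_obs();p=ob['position'];d=p[:2]-O;print(ob['clock'],p.round(1),ob['contact_force'].round(1),'slot y',d@R[:2,1],'u',d@l+2.5,'tip z',p[2]-190)
T=snap('top','t_'+sys.argv[1]);S=snap('side','s_'+sys.argv[1])
for n,c,c0 in(('top',T,load('top0')),('side',S,load('side0'))):
    D=np.abs(c['pixels'].astype(int)-c0['pixels']).sum(2).astype(float)
    G=cv2.GaussianBlur(c['pixels'].astype(np.float32).mean(2),(0,0),.8)
    best=[]
    for a in np.arange(0,2.2,.05):
        r=np.arange(70,160,4); 
        def samp(off): 
            w=np.array([o+R@[off,-61+q*np.cos(a),111+q*np.sin(a)] for q in r]); uv=proj(c,w); return cv2.remap(G,uv[:,0].astype(np.float32).reshape(1,-1),uv[:,1].astype(np.float32).reshape(1,-1),1)[0]
        m=samp(0);e=(np.abs(m-samp(-14))+np.abs(m-samp(14)))
        best.append((-np.std(m),round(a,2),m.mean().round(),np.std(m).round(1)))
    print(n,sorted(best,reverse=True)[:4])
E
python3 hasp.py n
```

```text
40.0 [566.1 295.4 430.9] [1.1 0.9 0.1] slot y -87.20158788316962 u 124.99025430158954 tip z 240.87311570299454
top [(np.float32(-0.6465386), np.float64(1.65), np.float32(30.0), np.float32(0.6)), (np.float32(-0.67305154), np.float64(1.75), np.float32(30.0), np.float32(0.7)), (np.float32(-0.82886183), np.float64(1.7), np.float32(31.0), np.float32(0.8)), (np.float32(-2.9127033), np.float64(0.5), np.float32(80.0), np.float32(2.9))]
side [(np.float32(-1.2637733), np.float64(0.4), np.float32(86.0), np.float32(1.3)), (np.float32(-1.297584), np.float64(0.35), np.float32(79.0), np.float32(1.3)), (np.float32(-1.3865172), np.float64(1.6), np.float32(75.0), np.float32(1.4)), (np.float32(-1.4808366), np.float64(1.55), np.float32(75.0), np.float32(1.5))]
```

Call:
{"api": "servo_tool", "payload": {"rows": [{"slide":[-0.01,-0.031,0],"roll":0,"hand":255},{"slide":[-0.02,-0.062,0],"roll":0,"hand":255},{"slide":[-0.03,-0.094,0],"roll":0,"hand":255},{"slide":[-0.039,-0.125,0],"roll":0,"hand":255},{"slide":[-0.049,-0.157,0],"roll":0,"hand":255},{"slide":[-0.059,-0.188,0],"roll":0,"hand":255},{"slide":[-0.068,-0.22,0],"roll":0,"hand":255},{"slide":[-0.078,-0.251,0],"roll":0,"hand":255}]}}

```text
clock: 41.1
position: [535.0, 195.2, 430.6]
orientation: [[0.247, 0.969, 0.0], [0.969, -0.247, -0.0], [0.0, 0.0, -1.0]]
contact_force: [0.3, 0.8, -0.2]
gripper_width: 0.007
finger_force: 0.2
```

```bash
python3 hasp.py p
```

```text
41.1 [535.  195.2 430.6] [ 0.3  0.8 -0.2] slot y 17.58504989954855 u 120.06370421609805 tip z 240.5775779635602
top [(np.float32(-4.278933), np.float64(1.1), np.float32(63.0), np.float32(4.3)), (np.float32(-4.2850957), np.float64(1.05), np.float32(60.0), np.float32(4.3)), (np.float32(-4.561176), np.float64(1.15), np.float32(66.0), np.float32(4.6)), (np.float32(-5.176126), np.float64(1.0), np.float32(58.0), np.float32(5.2))]
side [(np.float32(-0.8649059), np.float64(0.9), np.float32(73.0), np.float32(0.9)), (np.float32(-1.1873803), np.float64(0.85), np.float32(73.0), np.float32(1.2)), (np.float32(-1.6494412), np.float64(0.8), np.float32(73.0), np.float32(1.6)), (np.float32(-1.7085124), np.float64(0.35), np.float32(79.0), np.float32(1.7))]
```

Call:
{"api": "servo_tool", "payload": {"rows": [{"slide":[-0.024,-0.023,-0.025],"roll":0,"hand":255},{"slide":[-0.048,-0.0455,-0.0545],"roll":0,"hand":255},{"slide":[-0.068,-0.063,-0.08],"roll":0,"hand":255},{"slide":[-0.0885,-0.081,-0.1065],"roll":0,"hand":255},{"slide":[-0.109,-0.092,-0.136],"roll":0,"hand":255},{"slide":[-0.129,-0.104,-0.1655],"roll":0,"hand":255},{"slide":[-0.146,-0.114,-0.19],"roll":0,"hand":255},{"slide":[-0.1625,-0.123,-0.213],"roll":0,"hand":255}]}}

```text
clock: 42.2
position: [469.8, 146.7, 344.8]
orientation: [[0.246, 0.969, 0.0], [0.969, -0.246, -0.0], [0.0, 0.0, -1.0]]
contact_force: [0.6, -0.3, 0.3]
gripper_width: 0.005
finger_force: 0.2
```

```bash
python3 hasp.py q
```

```text
42.2 [469.8 146.7 344.8] [ 0.6 -0.3  0.3] slot y 80.91730357555898 u 69.24591753671767 tip z 154.76598854893268
top [(np.float32(-0.69323623), np.float64(0.7), np.float32(61.0), np.float32(0.7)), (np.float32(-0.71475804), np.float64(1.45), np.float32(116.0), np.float32(0.7)), (np.float32(-0.72758573), np.float64(0.65), np.float32(64.0), np.float32(0.7)), (np.float32(-0.8370293), np.float64(1.85), np.float32(115.0), np.float32(0.8))]
side [(np.float32(-5.6603107), np.float64(0.95), np.float32(41.0), np.float32(5.7)), (np.float32(-6.168598), np.float64(1.0), np.float32(40.0), np.float32(6.2)), (np.float32(-6.252642), np.float64(0.9), np.float32(41.0), np.float32(6.3)), (np.float32(-7.396877), np.float64(1.05), np.float32(38.0), np.float32(7.4))]
```

Call:
{"api": "servo_tool", "payload": {"rows": [{"slide":[-0.006,0,-0.01],"roll":0,"hand":255},{"slide":[-0.011,0,-0.019],"roll":0,"hand":255},{"slide":[-0.016,0,-0.028],"roll":0,"hand":255},{"slide":[-0.021,0,-0.036],"roll":0,"hand":255},{"slide":[-0.024,0,-0.042],"roll":0,"hand":255},{"slide":[-0.027,0,-0.046],"roll":0,"hand":255},{"slide":[-0.028,0,-0.049],"roll":0,"hand":255},{"slide":[-0.028,0,-0.051],"roll":0,"hand":255}]}}

```text
clock: 43.3
position: [459.6, 146.9, 326.9]
orientation: [[0.246, 0.969, 0.005], [0.969, -0.246, 0.0], [0.002, 0.004, -1.0]]
contact_force: [-2.5, -2.1, 28.4]
gripper_width: 0.006
finger_force: 12.0
```

```bash
python3 hasp.py r; python3 - <<'E'
from traj import *
S=load('s_r');g=S['pixels'].astype(int).sum(2)//3
for a in(0,.1,.2,.9): print(a,proj(S,o+R@[0,-61+160*np.cos(a),111+160*np.sin(a)])[0].round(1),proj(S,o+R@[0,-61+110*np.cos(a),111+110*np.sin(a)])[0].round(1))
for r in range(206,226,2): print(r,g[r,256:290])
E
```

```text
43.3 [459.6 146.9 326.9] [-2.5 -2.1 28.4] slot y 83.30183138172542 u 59.34627138547307 tip z 136.86611999205485
top [(np.float32(-0.77768713), np.float64(1.45), np.float32(116.0), np.float32(0.8)), (np.float32(-0.8370478), np.float64(1.55), np.float32(117.0), np.float32(0.8)), (np.float32(-0.88386273), np.float64(1.7), np.float32(116.0), np.float32(0.9)), (np.float32(-0.94248176), np.float64(1.65), np.float32(116.0), np.float32(0.9))]
side [(np.float32(-6.9921517), np.float64(1.7), np.float32(39.0), np.float32(7.0)), (np.float32(-7.0051465), np.float64(1.75), np.float32(39.0), np.float32(7.0)), (np.float32(-7.054385), np.float64(1.8), np.float32(39.0), np.float32(7.1)), (np.float32(-7.056221), np.float64(1.65), np.float32(39.0), np.float32(7.1))]
0 [264.2 220.5] [269.4 213.7]
0.1 [267.5 214.8] [271.6 209.8]
0.2 [271.  208.8] [274.  205.9]
0.9 [296.  168.1] [290.5 178.9]
206 [141 141 142 142 141 139 123  78  34  20  18  20  20  17  22  46 102 156
 177 179 170 145 126 127 123 110 116 132 139 138 122  72  42  39]
208 [141 141 142 142 141 139 128  92  45  21  20  20  20  19  21  54 115 1
[... 512 characters left out ...]
43 143 142 133 116  99  81  54  35  33  36  48  68  84  97 104
 110 109 116 132 140 142 143 144 143 141 139 138 137 137 137 136]
218 [144 144 144 142 131 112  95  88  82  77  73  72  73  79  87  95 102 108
 107 115 132 139 141 141 141 141 141 141 141 141 142 140 140 140]
220 [144 143 139 125 107  96  87  82  80  80  80  84  91  95  96 103 114 114
 119 132 138 140 139 140 140 142 142 142 142 142 142 143 144 143]
222 [144 139 126 107  98  96  92  88  84  83  89  94  96  96  93  93 107 125
 138 141 142 141 141 140 141 142 142 143 143 144 145 144 144 144]
224 [138 123 106  98  97  96  95  95  95  96  97  95  94  92  93 103 123 136
 140 141 141 140 141 142 141 141 141 142 142 142 143 143 144 144]
```

Call:
{"api": "servo_tool", "payload": {"rows": [{"slide":[0,0,0.02],"roll":0,"hand":255},{"slide":[0,0,0.06],"roll":0,"hand":255},{"slide":[0,-0.02,0.13],"roll":0,"hand":255},{"slide":[0,-0.1,0.22],"roll":0,"hand":255},{"slide":[0,-0.2,0.32],"roll":0,"hand":255},{"slide":[0,-0.3,0.35],"roll":0,"hand":255},{"slide":[0,-0.38,0.35],"roll":0,"hand":255},{"slide":[0,-0.4,0.35],"roll":0,"hand":255}]}}

```text
clock: 44.4
position: [458.8, -14.4, 465.0]
orientation: [[0.249, 0.969, 0.0], [0.969, -0.249, -0.0], [-0.0, 0.0, -1.0]]
contact_force: [0.1, 0.5, -0.4]
gripper_width: 0.003
finger_force: 0.0
```

```bash
python3 - <<'E'
from traj import *
ob=arm.get_obs();print(ob['clock'],ob['position'],ob['contact_force'])
for n in('top','side'):
    c=snap(n,n+'_z');g=c['pixels'].astype(int).sum(2)//3
    for a in(0,.06,.15): print(n,a,[proj(c,o+R@[0,-61+q*np.cos(a),111+q*np.sin(a)])[0].round(1) for q in(60,162)])
    if n=='top': 
        for r in range(268,296,1): print(r,g[r,258:298])
    else:
        for r in range(196,230,2): print(r,g[r,256:284])
m0,m1=load('top0'),load('top_z')
d=np.abs(m0['pixels'].astype(int)-m1['pixels']).sum(2)
print('small plate/vblock/tube regions diff',d[250:268,395:425].mean(),d[175:200,350:385].mean(),d[212:226,355:388].mean())
E
```

```text
44.4 [458.81607581 -14.37062375 465.00905414] [ 0.05658326  0.54741654 -0.41648566]
top 0 [array([253.3, 271.7]), array([295.4, 282.1])]
top 0.06 [array([253.2, 271. ]), array([295.5, 280.1])]
top 0.15 [array([252.9, 269.8]), array([295.2, 277. ])]
268 [ 62  64  66  66  65  67  65  66  63  65  64  67  69  70  78  75  76  74
  76  79  81  82  88  90 100 144 194 202 166 106  73  71  89 108 110 113
 113 114 114 117]
269 [ 70  69  63  62  65  64  66  66  67  64  67  67  66  68  69  68  69  68
  65  68  71  80  86  89  90 110 142 146 116  85  66  66  92  98 105 113
 115 116 114 113]
270 [110  96  85  80  72  66  64  64  63  64  67  67  63  65  70  68  62  67
  61  71  78  74  74  73  77  81  90  94  85  73  63  61  94 102 103 116
 116 116 113 116]
271 [156 148 140 130 115  97  87  81  74  67  63  63  67  66  69  67  67  69
  76 106 129 112  95  88  74  69  72  77  76  70  61  69  94 101 107 114
 116 117 116 117]
272 [175 174 172 169 152 145 141 132 112  99  87  80  73  66  63  63  65  64
  92 138 171 170 158 142  98  68  65  66  70  67  61  79  95  97 102 107
 106 115 114 114]
273 [171 17
[... 5433 characters left out ...]
 144 144 144]
220 [146 146 146 140 120 107 100  92  86  87  90  94  96  97  99 106 117 115
 121 134 140 141 142 142 143 144 145 144]
222 [147 145 137 120 107 104 100  96  91  89  92  98  98  97  95  96 109 127
 140 144 143 144 143 143 144 145 145 145]
224 [144 135 117 108 105 102 102 102 102 102 101  98  97  94  95 105 124 138
 143 143 144 143 144 144 144 144 144 143]
226 [130 114 106 104 103 102 104 104 102 103 101  97  92  94 104 119 131 134
 134 135 136 136 137 138 138 137 136 136]
228 [112 106 105 103 102 103 104 104 103 102  98  92  92 107 131 141 143 142
 142 141 141 141 140 140 139 139 140 139]
small plate/vblock/tube regions diff 91.51851851851852 20.474285714285713 19.58874458874459
```

```bash
python3 - <<'E'
from traj import *
for n,z,(r,c) in(('side0','side_z',((286,304),(286,304))),('top0','top_z',((252,266),(394,424)))):
    for k in(n,z):
        g=load(k)['pixels'].astype(int).sum(2)//3; sub=g[r[0]:r[1],c[0]:c[1]]; ys,xs=np.where(sub>165); print(k,len(ys),(ys.mean()+r[0],xs.mean()+c[0]) if len(ys) else '',sub.mean())
g=load('side_z')['pixels'].astype(int).sum(2)//3; print(g[280:312:3,280:306])
E
```

```text
side0 80 (np.float64(296.525), np.float64(292.825)) 111.3858024691358
side_z 71 (np.float64(295.6619718309859), np.float64(293.6056338028169)) 109.25
top0 75 (np.float64(259.24), np.float64(412.0)) 124.24761904761905
top_z 24 (np.float64(258.4166666666667), np.float64(408.875)) 95.53095238095239
[[ 46  47  47  47  46  46  47  46  46  47  47  46  46  47  48  46  47  47
   48  50  55  71  96 116 122 124]
 [ 45  46  46  46  46  46  47  46  47  46  47  46  48  47  47  47  46  46
   47  50  55  72  98 118 124 123]
 [ 46  45  46  46  46  46  47  46  46  46  48  47  46  49  57  67  70  67
   58  52  57  73 101 121 125 122]
 [ 46  47  47  47  46  46  47  46  47  45  47  48  63 111 171 205 211 194
  142  81  57  72  99 120 125 123]
 [ 45  46  46  46  46  45  46  46  46  47  47  67 127 199 230 233 222 170
  112  70  56  71  97 118 124 125]
 [ 46  46  46  46  46  46  45  46  46  48  67 126 198 229 233 223 173 123
   98  68  57  73 100 120 124 124]
 [ 59  55  53  51  48  47  46  46  47  73 141 213 232 234 223 173 124 108
   97  68  56  70  97 123 131 134]
 [106 102 101  93  78  69  62  60  77 141 212 232 234 224 175 124 111 108
   98  70  55  62  81  99 107 110]
 [127 127 127 126 126 125 123 120 117 120 135 139 139 134 118 111 110 109
  102  82  76  89 107 116 118 117]
 [127 127 128 128 128 127 127 125 120 112 107 107 109 110 110 111 110 111
  112 112 113 114 114 113 114 113]
 [126 126 126 126 127 125 121 113 111 107 106 107 108 110 110 111 111 111
  112 112 112 111 111 114 115 116]]
```

```bash
python3 -c "
from workcell import arm
print(arm.finish_job())"
```

```text
the job is handed in; nothing more can be done
None
```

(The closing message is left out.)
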